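# Open the purge port of a dry box, pack it and seal its lid

### The job

Get the dry box ready for purging. Unscrew the winged plug from the port in the front of the box (anticlockwise), draw it straight out and lay it in the steel tray, and lay all the steel tubes from the mat flat inside the box. With the port open so that the air can get out, set the lid on and press it down corner by corner until all four catches have snapped over it and it sits flat on its gasket; leave the bottle, the tape and the tin where they stand.

Things in the scene. Friction and masses are not known exactly. Their poses are not given: they have to be found in the camera images.
- dry_box: Blue steel dry box, fixed, 184 (its x) by 200 (its y) mm outside, walls 5 mm, inside 174 by 190 mm. Origin: on the bench under its centre; x points from the front wall, which has the port and faces the robot, to the back; y to its left; z up. Inner floor 42 mm above the bench; rim with rubber gasket 92 mm above it.
- box_mid (a point): Point in the middle of the box's inner floor, 42 mm above the bench.
- catch0 (a point): Lip of one of four spring catches (the others mirror it at x = +-65, y = +-103 mm in the box's frame), outside the side walls, 101 mm above the bench, flared outward above to 117 mm. It swings outward and snaps over the lid's plate when that corner is pressed down with 5 to 15 N, 98 mm being the height of the plate's top when home.
- port_mouth (a point): Centre of the mouth of the port: a round neck 54 mm in diameter that sticks 36 mm out of the box's front wall; 62 mm above the bench and 128 mm in front of the box's centre (x = -128 mm in the box's frame). Its axis is the box's x axis.
- plug_hub (a point): Brass screw plug with three red wings, in the port at the start, 0.25 kg. Point on its axis, mid-hub (hub 32 mm in diameter). x axis: along the plug, from head into port; z axis: along one wing, straight up at the start; other wings 120 degrees either side. Wings 12 mm thick, 18 mm wide along the axis (9 either side of this point), reaching 55 mm from the axis.
- plug_thread (a point): Point on the plug's axis under its flange (50 mm diameter, 6 mm thick), 19 mm behind plug_hub; it lies on port_mouth when screwed home. The shank goes on 50 mm behind it, 38 mm over the thread. Right-hand thread, greased: anticlockwise seen from the head (top wing to the box's +y) it comes out 9 mm a turn after up to 30 degrees of play.
- plug_tip (a point): Inner end of the plug's shank, 50 mm behind plug_thread. The thread lets go after about 1.25 turns (stop turning then); the shank then still lies loosely in the neck and must be drawn straight out along the neck's axis until this point is outside port_mouth.
- tray: Shallow open steel tray, 120 (x) by 150 (y) mm, walls 14 mm high, floor 3 mm, fixed. Origin: on the bench under its centre.
- lid_handle (a point): Centre of the black bar handle of the box's aluminium lid (0.45 kg), which lies right way up on the bench at the start. Bar 16 mm wide (lid's x), 110 mm long (y), 14 mm high, 28 mm free below it; two posts 84 mm apart. z up. The lid may go on either way round. When home this point is 133 mm above the bench; laid on the catches, about 15 mm higher.
- lid_plate (a point): Centre of the underside of the lid's plate (190 by 206 by 6 mm), 41 mm below lid_handle. Below it a locating flange of 169 by 187 mm, 22 mm deep, fits into the box's mouth with 2.5 (x) and 1.5 mm (y) to spare on each side; its lowest 4 mm taper inward by 4 mm as a lead-in.
- lid_corner0 (a point): Point on the top of the lid's plate at a corner, at x = -87, y = 95 mm from the lid's centre in the lid's frame; 98 mm above the bench when that corner is home. Press about 20 mm inward of it, clear of the catches.
- lid_corner1 (a point): Point on the top of the lid's plate at a corner, at x = 87, y = 95 mm from the lid's centre in the lid's frame; 98 mm above the bench when that corner is home. Press about 20 mm inward of it, clear of the catches.
- lid_corner2 (a point): Point on the top of the lid's plate at a corner, at x = -87, y = -95 mm from the lid's centre in the lid's frame; 98 mm above the bench when that corner is home. Press about 20 mm inward of it, clear of the catches.
- lid_corner3 (a point): Point on the top of the lid's plate at a corner, at x = 87, y = -95 mm from the lid's centre in the lid's frame; 98 mm above the bench when that corner is home. Press about 20 mm inward of it, clear of the catches.
- tube0_mid (a point): Centre of a polished steel tube, 22 mm thick and 150 mm long along its own y axis, lying on a black rubber mat (3 mm thick) at the start (half-way up, 11 mm above its underside). Mass about 0.16 kg. May be absent.
- tube1_mid (a point): Centre of a polished steel tube, 22 mm thick and 150 mm long along its own y axis, lying on a black rubber mat (3 mm thick) at the start (half-way up, 11 mm above its underside). Mass about 0.16 kg. May be absent.
- tube2_mid (a point): Centre of a polished steel tube, 22 mm thick and 150 mm long along its own y axis, lying on a black rubber mat (3 mm thick) at the start (half-way up, 11 mm above its underside). Mass about 0.16 kg. May be absent.
- oil: Bystander to be left alone: squeeze bottle with a red nozzle, 52 mm wide, 166 mm high. Origin under its centre.
- tape: Bystander to be left alone: roll of masking tape, 104 mm wide, 25 mm high. Origin under its centre.
- tin: Bystander to be left alone: red and white tin, 67 mm wide, 27 mm high. Origin under its centre.

How it is judged:
On the way, in this order (a step that is already met when the one before it is completed fails the run):
1. the plug is unscrewed and drawn clear of the port (distance between plug_hub and port_mouth above 0.075 m), for 0.2 s.
2. with the port open and the lid on the box, one corner of the lid is home while the corner diagonally opposite still stands proud (horizontal distance between lid_plate and box_mid below 0.008 m and distance between plug_hub and port_mouth above 0.075 m and ((z of lid_corner0 in the frame of dry_box below 0.1005 m and z of lid_corner3 in the frame of dry_box above 0.1045 m) or (z of lid_corner1 in the frame of dry_box below 0.1005 m and z of lid_corner2 in the frame of dry_box above 0.1045 m) or (z of lid_corner2 in the frame of dry_box below 0.1005 m and z of lid_corner1 in the frame of dry_box above 0.1045 m) or (z of lid_corner3 in the frame of dry_box below 0.1005 m and z of lid_corner0 in the frame of dry_box above 0.1045 m))), for 0.1 s.
At the end, for the whole second after the job is handed in: The lid sits on the box within 8 mm of its middle with all four corner points within 2.5 mm of their home height, under the catches; every tube that is present lies flat on the box's floor; the plug lies at rest in the tray (its hub point within 55 mm in x and 70 mm in y of the tray's centre) (horizontal distance between lid_plate and box_mid below 0.008 m and z of lid_corner0 in the frame of dry_box between 0.094 and 0.1005 m and z of lid_corner1 in the frame of dry_box between 0.094 and 0.1005 m and z of lid_corner2 in the frame of dry_box between 0.094 and 0.1005 m and z of lid_corner3 in the frame of dry_box between 0.094 and 0.1005 m and x of tube0_mid in the frame of dry_box between -0.088 and 0.088 m and y of tube0_mid in the frame of dry_box between -0.097 and 0.097 m and z of tube0_mid in the frame of dry_box between 0.042 and 0.061 m and x of tube1_mid in the frame of dry_box between -0.088 and 0.088 m and y of tube1_mid in the frame of dry_box between -0.097 and 0.097 m and z of tube1_mid in the frame of dry_box between 0.042 and 0.061 m and x of tube2_mid in the frame of dry_box between -0.088 and 0.088 m and y of tube2_mid in the frame of dry_box between -0.097 and 0.097 m and z of tube2_mid in the frame of dry_box between 0.042 and 0.061 m and x of plug_hub in the frame of tray between -0.055 and 0.055 m and y of plug_hub in the frame of tray between -0.07 and 0.07 m and z of plug_hub in the frame of tray between 0.005 and 0.075 m and linear speed of each of plug, lid below 0.02 m/s); the robot touches nothing.
It fails at once if the bottle is tipped (angle between oil's own z axis and vertical above 0.5 rad).
It fails at once if the bottle, the tape or the tin is moved more than 4 cm (distance of any of oil, tape, tin from where it was at the start of the episode above 0.04 m).
Of tube0, tube1, tube2 only 2 to 3 are there at a start; the rules pass over those that are not, and their reading is None.
At some moment in a run one of tube0, tube1, tube2 may be knocked a few centimetres aside while the robot is not near it.
Once in a run the grip may slacken for a moment while it holds something.
It also fails if it takes over 189 s, if anything falls off the work surface, if the arm or the gripper's body presses on something with over 40 N, if the wrist force passes 120 N, or if a joint passes its speed limit or range.

### The arm

A 6-joint arm with a two-finger parallel gripper is mounted at the origin on a cart in front of the work surface, level with it; the furniture and walls round the work are solid. World frame = base frame: x ahead of the robot, y to its left, z up, the work surface at z = 0. Lengths are in m, angles in rad, forces in N, time in s.
With the tool pointing down it reaches from about 0.375 to 0.9 m from the base axis. Payload 3.1 kg.
Tool frame: the origin (TCP) lies where the fingers leave the gripper's body, on its centre line; the fingertips stand 73 mm ahead of it and the grasp point (between the pads) lies 54 mm ahead of it; z points along the fingers, y is the line along which they close (so a half turn about z gives the same grasp; the last joint's range is limited). The gripper opens to 85 mm and grips with 20 to 120 N. Pads are 22 mm wide; open, the fingers measure 114 mm over their backs; the gripper's body (76 mm by 85 mm) begins 54 mm behind the grasp point. The pads swing forward as they close: fully open they stand 13 mm farther back than shut.
Start: joints at [1.024, 0.527, 1.433, -0, 1.181, -0.178], TCP at [0.225, 0.583, 0.304] pointing down, gripper open.
Joint ranges: [-3.08, 3.08], [-0.75, 2.2], [0.22, 2.44], [-1.43, 4.57], [0, 2.65], [-2.85, 2.85]. Speed limits (rad/s): [2.79, 2.79, 3.14, 3.14, 3.14, 3.14].

### API

Orientations are given as a unit quaternion [x, y, z, w].
In Python, from station import manip gives the robot as it stands.
- The arm moves only by the shell command python3 -m crank 'ROWS' [FORCE]. ROWS is JSON, a list of rows, each an object with "dp": the shift along the tool's x, y, z normalised to -1 to 1, where 1 is 50 cm, a list of three; "delta_rot": the turn, a rotation vector about the tool's x, y, z normalised to -1 to 1, where 1 is 2 pi rad, a list of three; "fingers": the opening, from -1 (shut) to 1 (fully open). A call has 1 to 12 rows; each row shifts and turns the commanded pose from where the row before left it, along the tool's axes as they then stand; what a row does not reach is not made up. A row lasts 1/12 s, in which the tool goes at most 41.7 mm and 7.16 degrees, less where a joint would pass 70% of its speed; a pose out of reach is approached as far as the arm can. A call with a number of a shift or a turn outside -1 to 1 is refused whole. A call with a gripper value outside its range is refused whole. The fingers move at their own pace and stop on an object; FORCE is the grip in N (left out, the last holds). Time passes only in rows, so rows that do not move let the fingers close. It gives the time, the measured TCP pose, the force, the opening and the grip force at its end, in the units of the state.
- manip.sense(): the state, without advancing time (a new reading comes with each control period).
- manip.snapshot(name): name is "scene" or "top"; returns (picture, depth): 480x640x3 uint8, red, green, blue; 480x640 float32, m along the optical axis (not along the pixel's ray), 0 where there is no reading.
- manip.camera_model(name): a dict with "fx", "fy", "cx", "cy" (pixels), "origin" and "attitude" of the camera in the world. Camera axes: x right, y up, looking along -z (the intrinsics and any distortion apply to the point x, -y, -z); pixel columns grow to the right and rows downward; lengths in m; the calibration is good to about 2 mm. A picture is of the moment at which its call begins. camera_model takes no time and is no camera call.
- manip.sign_off(): hands the job in; it is judged then, once.
The state is a dict: "t": time; "q": joint angles; "qd": joint speeds; "tau": joint torques, N m; "tcp_pos": TCP position; "tool_rot": TCP orientation; "force": force on the tool from outside, world axes, zero at the start; "ft_torque": the same for the moment, N m; "finger_gap": opening from 0.0 (shut) to 1.0 (fully open); "gripper_force": force on a finger pad.
Only numpy, scipy, OpenCV 4.12 (cv2) and the standard library are available. Lean on these libraries where they do the work, as an engineer would, in place of code of your own. Each camera call takes 0.05 s, during which the arm holds its last target. There are 200 camera calls.

## Working session

There is one attempt and no reset: what is moved stays moved. The work goes in short steps, Python scripts to look and compute and a shell command to move; the robot and the scene stay as the last step left them, time stands still between calls to the robot, and variables do not carry over. Pictures are saved under pics/ and viewed, at most 14 in all, crops included, and the job is handed in when it is done.

```bash
ls; mkdir -p pics; python3 - <<'E'
from station import manip
import cv2
for n in("scene","top"):
    p,d=manip.snapshot(n); cv2.imwrite(f"pics/{n}0.png",p[:,:,::-1]); 
    import numpy as np; np.save(f"{n}0.npy",d); print(n,manip.camera_model(n))
print(manip.sense())
E
```

```text
pics
scene {'fx': 452.3558877448396, 'fy': 452.3558877448396, 'cx': 316.9512610631924, 'cy': 242.6048391065074, 'origin': array([ 0.05244763, -0.63767296,  1.18579642]), 'attitude': array([ 0.31501436, -0.10353816, -0.31707447,  0.88854352])}
top {'fx': 473.3668722429204, 'fy': 473.3668722429204, 'cx': 321.51996605130404, 'cy': 241.2873674463738, 'origin': array([0.42083008, 0.01865567, 1.26173547]), 'attitude': array([ 0.06218068, -0.04776289, -0.69763739,  0.7121477 ])}
{'t': 0.1, 'q': array([ 1.02350867e+00,  5.28395208e-01,  1.43377850e+00, -5.74414788e-06,
        1.18137565e+00, -1.78487467e-01]), 'qd': array([-0.00064135, -0.00065193, -0.00237519, -0.00280444, -0.00126787,
        0.00017869]), 'tau': array([-4.48585024e-04, -4.43308318e+01, -1.78586072e+01, -1.68141401e-04,
        3.91130467e-03, -2.98999183e-06]), 'tcp_pos': array([0.22501271, 0.58255517, 0.30301642]), 'tool_rot': array([ 1.83355667e-01,  9.83046155e-01, -9.15579368e-04, -3.44807349e-04]), 'force': array([0.10048212, 0.22451597, 0.16602473]), 'ft_torque': array([ 5.95909235e-05, -1.66766553e-02,  2.09191207e-03]), 'gripper_force': 0.0, 'finger_gap': 0.9959749247713752}
```

View pics/scene0.png

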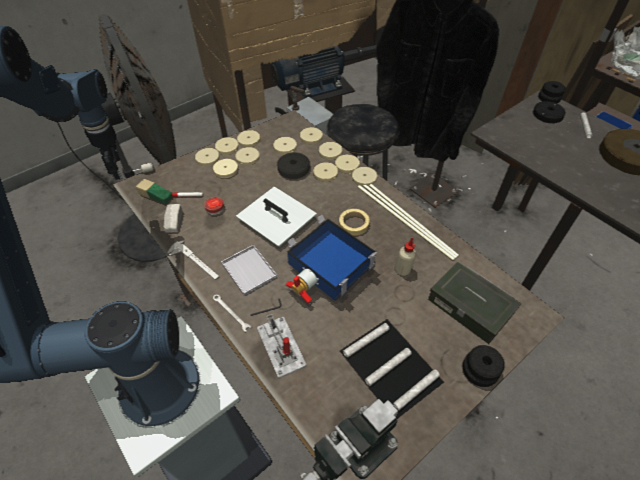

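View pics/top0.png

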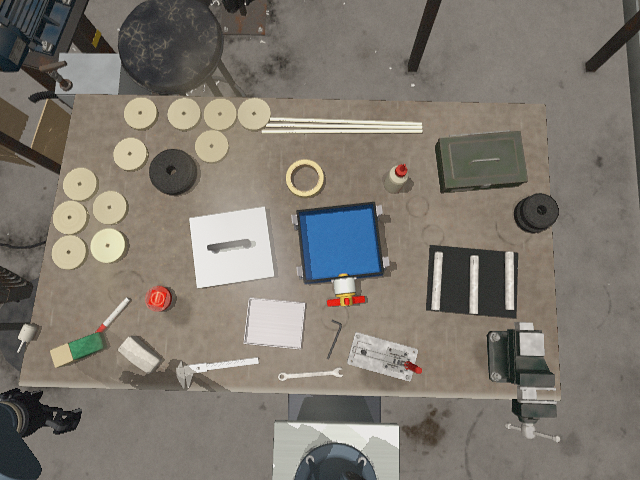

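```bash
cat > h.py <<'E'
import numpy as np, cv2
from scipy.spatial.transform import Rotation as R
from station import manip
def rays(name,uv):
    c=manip.camera_model(name); uv=np.atleast_2d(np.asarray(uv,float))
    d=np.c_[(uv[:,0]-c['cx'])/c['fx'],-(uv[:,1]-c['cy'])/c['fy'],-np.ones(len(uv))]
    return np.array(c['origin']), R.from_quat(c['attitude']).apply(d)
def onplane(name,uv,z):
    o,d=rays(name,uv); return (o+d*((z-o[2])/d[:,2])[:,None])[:,:2]
def cloud(name,dep):
    v,u=np.mgrid[0:480,0:640]; o,d=rays(name,np.c_[u.ravel(),v.ravel()])
    return (o+d*dep.ravel()[:,None]).reshape(480,640,3)
def proj(name,P):
    c=manip.camera_model(name); p=R.from_quat(c['attitude']).inv().apply(np.atleast_2d(P)-c['origin'])
    return np.c_[c['cx']+c['fx']*p[:,0]/-p[:,2], c['cy']-c['fy']*p[:,1]/-p[:,2]]
def look(name,tag):
    p,d=manip.snapshot(name); cv2.imwrite(f"pics/{name}{tag}.png",p[:,:,::-1]); return p,d
def st():
    s=manip.sense(); print('t%.2f'%s['t'],'tcp',s['tcp_pos'].round(4),'x,y,z axes',R.from_quat(s['tool_rot']).as_matrix().T.round(3).tolist(),'F',s['force'].round(1),'gap',round(s['finger_gap']*85,1),'gf',round(float(s['gripper_force']),1),'q',s['q'].round(2)); return s
E
python3 - <<'E'
from h import *
p=cv2.imread('pics/top0.png')[:,:,::-1]; d=np.load('top0.npy')
C=cloud('top',d); z=C[:,:,2]
print('zero frac',(d==0).mean(),'bench z',[z[b].round(4) for b in [(400,200),(300,420),(180,250),(330,450)]], 'lid',z[250:255,205:210].round(4).tolist()[0],'mat',z[260,455],'boxfloor',z[245,340:345])
for nm,(v0,v1,u0,u1),lo,hi in [('rim',(195,292,290,392),.086,.1),('lidtop',(200,295,180,280),.02,.045),('handle',(225,265,195,260),.055,.08),('tray',(285,360,235,315),.009,.03)]:
    m=np.zeros((480,640),bool); m[v0:v1,u0:u1]=1; m&=(z>lo)&(z<hi)
    q=C[m][:,:2].astype(np.float32); r=cv2.minAreaRect(q); print(nm,m.sum(),r, 'medz',np.median(z[m]))
hsv=cv2.cvtColor(p,cv2.COLOR_RGB2HSV)
# tubes: bright on mat
m=np.zeros((480,640),bool); m[245:318,425:522]=1; m&=(hsv[:,:,2]>110)
n,l,s,c=cv2.connectedComponentsWithStats(m.astype(np.uint8))
for i in range(1,n):
    if s[i,4]>100:
        v,u=np.nonzero(l==i); print('tube',s[i],cv2.minAreaRect(onplane('top',np.c_[u,v],.018).astype(np.float32)), np.median(z[l==i]))
blue=((hsv[:,:,0]>100)&(hsv[:,:,0]<120)&(hsv[:,:,1]>150)); blue[:195]=0; blue[295:]=0; blue[:,:290]=0; blue[:,395:]=0
v,u=np.nonzero(blue); print('blue',len(u),u.min(),u.max(),v.min(),v.max())
cv2.imwrite('pics/crop1.png',cv2.resize(np.hstack([p[190:320,285:400,::-1],cv2.imread('pics/scene0.png')[215:310,275:390][:95].copy() if 0 else cv2.resize(cv2.imread('pics/scene0.png')[215:315,275:390],(115,130))]),None,fx=3.4,fy=3.4,interpolation=cv2.INTER_CUBIC))
E
```

```text
zero frac 0.0037825520833333335 bench z [np.float64(-0.7414), np.float64(0.0004), np.float64(-0.0034), np.float64(-0.0032)] lid [0.0293, 0.0296, 0.0293, 0.0696, 0.0641] mat 0.00669713844108899 boxfloor [0.0400716  0.04194961 0.03547725 0.03952342 0.04078879]
rim 851 ((0.5890610814094543, -0.0014322325587272644), (0.21833741664886475, 0.21645431220531464), 7.51188325881958) medz 0.09137912578336094
lidtop 5206 ((0.5954645276069641, 0.2859533429145813), (0.19003313779830933, 0.20689739286899567), 9.780192375183105) medz 0.027472804721177968
handle 270 ((0.5957961082458496, 0.28530967235565186), (0.017114443704485893, 0.10865078866481781), 10.109663963317871) medz 0.06851136593120233
tray 260 ((0.38079357147216797, 0.16658028960227966), (0.15009047091007233, 0.15645456314086914), 85.81709289550781) medz 0.013373883504322004
tube [425 245  74  73 461] ((0.518926739692688, -0.3171486258506775), (0.18811464309692383, 0.1874062865972519), 1.2661505937576294) 9.374896382419173e-05
tube [ 441  245   81   73 1153] ((0.5201502442359924, -0.3766249418258667), (0.1874607354402542, 0.2098998725414276), 1.1031888723373413) 0.0032409782654541086
tube [431 251  12  59 484] ((0.5191002488136292, -0.2571297287940979), (0.021754860877990723, 0.15289968252182007), 85.63610076904297) 0.022919212480123408
tube [469 255  10  59 489] ((0.5112993121147156, -0.35289376974105835), (0.021508319303393364, 0.1522960066795349), 87.42706298828125) 0.022587325829882987
blue 4960 299 380 204 281
```

View pics/crop1.png

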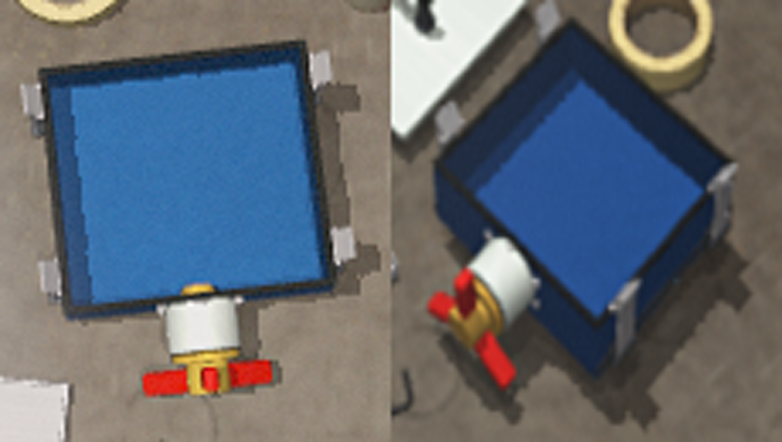

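```bash
cat > m1.py <<'E'
from h import *
def ax(r,lo_dir=(1,0)):
    # angle of the rect side nearest world x, in deg
    b=cv2.boxPoints(r); best=None
    for i in range(4):
        e=b[(i+1)%4]-b[i]; a=np.degrees(np.arctan2(e[1],e[0]))
        if abs(a)<45: best=(a,np.linalg.norm(e),np.linalg.norm(b[(i+2)%4]-b[(i+1)%4]))
    return best
if __name__=='__main__':
    p=cv2.imread('pics/top0.png')[:,:,::-1]; d=np.load('top0.npy')
    C=cloud('top',d); z=C[:,:,2]; hsv=cv2.cvtColor(p,cv2.COLOR_RGB2HSV)
    m=np.zeros((480,640),bool); m[195:292,290:392]=1; m&=(z>.084)&(z<.1)&(hsv[:,:,2]<75)
    n,l,s,_=cv2.connectedComponentsWithStats(m.astype(np.uint8)); i=1+np.argmax(s[1:,4]); m=l==i
    v,u=np.nonzero(m); r=cv2.minAreaRect(onplane('top',np.c_[u,v],.092).astype(np.float32)); print('rim plane',s[i,4],r,ax(r))
    for nm,(v0,v1,u0,u1),lo,hi,zz in [('lid',(200,295,180,280),.02,.045,.028),('handle',(225,265,195,260),.055,.08,.069)]:
        m=np.zeros((480,640),bool); m[v0:v1,u0:u1]=1; m&=(z>lo)&(z<hi); v,u=np.nonzero(m)
        r=cv2.minAreaRect(onplane('top',np.c_[u,v],zz).astype(np.float32)); print(nm,r,ax(r))
    m=np.zeros((480,640),bool); m[290:355,235:315]=1; m&=(hsv[:,:,1]<40)&(hsv[:,:,2]>130); v,u=np.nonzero(m)
    r=cv2.minAreaRect(onplane('top',np.c_[u,v],.01).astype(np.float32)); print('tray',r,ax(r))
    for u0 in (425,465,502):
        m=np.zeros((480,640),bool); m[248:315,u0:u0+18]=1; m&=(z>.012)&(z<.035); n,l,s,_=cv2.connectedComponentsWithStats(m.astype(np.uint8)); i=1+np.argmax(s[1:,4]); v,u=np.nonzero(l==i)
        r=cv2.minAreaRect(onplane('top',np.c_[u,v],.018).astype(np.float32)); print('tube',r,ax(r))
    red=((hsv[:,:,0]<8)|(hsv[:,:,0]>172))&(hsv[:,:,1]>150)
    m=red.copy(); m[:285]=0;m[312:]=0;m[:,:320]=0;m[:,372:]=0
    q=C[m]; print('red',m.sum(),'top wing',q[q[:,2]>.09].mean(0),q[:,2].max(),'lo',q[q[:,2]<.06].min(0),q[q[:,2]<.06].max(0), 'all',np.median(q,0))
    q2=q[q[:,2]>.09]; print(q2.min(0),q2.max(0))
    m=np.zeros((480,640),bool); m[280:312,320:372]=1; m&=(hsv[:,:,1]<50)&(z>.075); q=C[m]; r=cv2.minAreaRect(q[:,:2].astype(np.float32)); print('neck',r,ax(r))
E
python3 m1.py
```

```text
rim plane 662 ((0.6045884490013123, -0.00010213255882263184), (0.18458391726016998, 0.20025770366191864), 7.506570816040039) (np.float32(7.5065722), np.float32(0.1845839), np.float32(0.2002577))
lid ((0.5953012704849243, 0.2852690517902374), (0.1896168440580368, 0.20575782656669617), 9.958468437194824) (np.float32(9.95847), np.float32(0.18961684), np.float32(0.20575783))
handle ((0.5948472023010254, 0.284287691116333), (0.01640455238521099, 0.109049491584301), 9.957793235778809) (np.float32(9.957712), np.float32(0.016404511), np.float32(0.10904952))
tray ((0.4022310972213745, 0.16582632064819336), (0.1650928556919098, 0.20910727977752686), 1.3469732999801636) (np.float32(1.3469831), np.float32(0.16509286), np.float32(0.20910725))
tube ((0.5180370211601257, -0.2569378614425659), (0.022210026159882545, 0.15073168277740479), 85.68942260742188) (np.float32(-4.310577), np.float32(0.15073162), np.float32(0.022210002))
tube ((0.5099937915802002, -0.35239744186401367), (0.022255685180425644, 0.15018869936466217), 86.83403015136719) (np.float32(-3.1659732), np.float32(0.15018867), np.float32(0.022255713))
tube ((0.522316038608551, -0.44483083486557007), (0.020861364901065826, 0.14995077252388), 87.84375762939453) (np.float32(-2.1562316), np.float32(0.14995079), np.float32(0.020861372))
red 205 top wing [ 0.4555821  -0.01730001  0.15164565] 1.2617354685284292 lo [ 0.44521129 -0.0692905  -0.00451851] [0.47438679 0.02835154 0.05927044] all [ 0.45893979 -0.01799657  0.04893279]
[ 0.42083008 -0.02302645  0.10707929] [0.46392495 0.01865567 1.26173547]
neck ((0.4761645793914795, -0.00513109564781189), (0.09097591787576675, 0.07895725965499878), 17.69293975830078) (np.float32(17.692938), np.float32(0.09097592), np.float32(0.07895727))
```

```bash
cat >> h.py <<'E'
BOX=np.array([.6046,-.0001,0]); BR=R.from_euler('z',7.5,degrees=True)
def bw(x,y,z): return BOX+BR.apply([x,y,z])
def rot(phi,tilt=0):  # tool down, tool x at phi deg in world, then tilt about tool x
    x=np.array([np.cos(np.radians(phi)),np.sin(np.radians(phi)),0]); z=np.array([0,0,-1.]); 
    return R.from_matrix(np.c_[x,np.cross(z,x),z])*R.from_rotvec([np.radians(tilt),0,0])
def plan(pos,Rt,s=None):
    s=s or manip.sense(); R0=R.from_quat(s['tool_rot']); d=R0.inv().apply(np.array(pos)-s['tcp_pos'])/.5; w=(R0.inv()*Rt).as_rotvec()/(2*np.pi)
    print('dp',d.round(4).tolist(),'rows>=%.1f'%(np.linalg.norm(d)/.0834),'rot',w.round(4).tolist(),'rows>=%.1f'%(np.linalg.norm(w)/.0198))
def plan2(pos,Rt):  # rotate first, then shift
    s=manip.sense(); R0=R.from_quat(s['tool_rot']); w=(R0.inv()*Rt).as_rotvec()/(2*np.pi); d=Rt.inv().apply(np.array(pos)-s['tcp_pos'])/.5
    print('rot first',w.round(4).tolist(),'rows>=%.1f'%(np.linalg.norm(w)/.0198),'then dp',d.round(4).tolist(),'rows>=%.1f'%(np.linalg.norm(d)/.0834))
E
python3 - <<'E'
from h import *
plan2(bw(-.150,0,.202),rot(187.5))
print(bw(-.147,0,.062), onplane('top',[[248,300],[305,300],[302,348],[246,345]],.01))
E
```

```text
rot first [-0.0003, -0.0001, -0.0795] rows>=4.0 then dp [-0.3006, -1.2544, 0.202] rows>=15.7
[ 0.45885761 -0.01928735  0.062     ] [[0.45680665 0.2366129 ]
 [0.46002746 0.08640442]
 [0.33657985 0.09078458]
 [0.34080268 0.23645806]]
```

```bash
python3 -m crank '[{"dp":[0,0,0],"delta_rot":[0,0,-0.0159],"fingers":0},{"dp":[0,0,0],"delta_rot":[0,0,-0.0159],"fingers":0},{"dp":[0,0,0],"delta_rot":[0,0,-0.0159],"fingers":0},{"dp":[0,0,0],"delta_rot":[0,0,-0.0159],"fingers":0},{"dp":[0,0,0],"delta_rot":[0,0,-0.0159],"fingers":0},{"dp":[-0.0188,-0.0784,0],"delta_rot":[0,0,0],"fingers":0},{"dp":[-0.0188,-0.0784,0],"delta_rot":[0,0,0],"fingers":0},{"dp":[-0.0188,-0.0784,0],"delta_rot":[0,0,0],"fingers":0},{"dp":[-0.0188,-0.0784,0],"delta_rot":[0,0,0],"fingers":0},{"dp":[-0.0188,-0.0784,0],"delta_rot":[0,0,0],"fingers":0},{"dp":[-0.0188,-0.0784,0],"delta_rot":[0,0,0],"fingers":0},{"dp":[-0.0188,-0.0784,0],"delta_rot":[0,0,0],"fingers":0}]' 60 
python3 -m crank '[{"dp":[-0.0188,-0.0784,0],"delta_rot":[0,0,0],"fingers":0},{"dp":[-0.0188,-0.0784,0],"delta_rot":[0,0,0],"fingers":0},{"dp":[-0.0188,-0.0784,0],"delta_rot":[0,0,0],"fingers":0},{"dp":[-0.0188,-0.0784,0],"delta_rot":[0,0,0],"fingers":0},{"dp":[-0.0188,-0.0784,0],"delta_rot":[0,0,0],"fingers":0},{"dp":[-0.0188,-0.0784,0],"delta_rot":[0,0,0],"fingers":0},{"dp":[-0.0188,-0.0784,0],"delta_rot":[0,0,0],"fingers":0},{"dp":[-0.0188,-0.0784,0],"delta_rot":[0,0,0],"fingers":0},{"dp":[-0.0188,-0.0784,0],"delta_rot":[0,0,0],"fingers":0},{"dp":[0,0,0],"delta_rot":[0,0,0],"fingers":0},{"dp":[0,0,0],"delta_rot":[0,0,0],"fingers":0}]'
python3 - <<'E'
from h import *
st(); plan(bw(-.150,0,.162),rot(187.5))
E
```

```text
t: 1.1
tcp_pos: [0.3263, 0.3177, 0.3037]
tool_rot: [-0.066, 0.998, -0.0, -0.0]
force: [1.1, -0.3, 0.0]
finger_gap: 0.498
gripper_force: 0.0
t: 2.02
tcp_pos: [0.4569, -0.0214, 0.3036]
tool_rot: [-0.063, 0.998, 0.0, -0.0]
force: [-0.6, 0.5, 0.3]
finger_gap: 0.503
gripper_force: 0.0
t2.02 tcp [ 0.4569 -0.0214  0.3036] x,y,z axes [[-0.992, -0.126, 0.0], [-0.126, 0.992, 0.0], [-0.0, 0.0, -1.0]] F [-0.6  0.5  0.3] gap 42.7 gf 0.0 q [-0.29  0.3   1.84  0.    1.   -1.99]
dp [0.0015, 0.0036, 0.2833] rows>=3.4 rot [0.0, -0.0, -0.0008] rows>=0.0
```

```bash
python3 -m crank '[{"dp":[0.0015,0.0036,0],"delta_rot":[0,0,-0.0008],"fingers":0},{"dp":[0,0,0.07],"delta_rot":[0,0,0],"fingers":0},{"dp":[0,0,0.07],"delta_rot":[0,0,0],"fingers":0},{"dp":[0,0,0.06],"delta_rot":[0,0,0],"fingers":0},{"dp":[0,0,0.05],"delta_rot":[0,0,0],"fingers":0},{"dp":[0,0,0.033],"delta_rot":[0,0,0],"fingers":0},{"dp":[0,0,0],"delta_rot":[0,0,0],"fingers":0},{"dp":[0,0,0],"delta_rot":[0,0,0],"fingers":-1},{"dp":[0,0,0],"delta_rot":[0,0,0],"fingers":-1},{"dp":[0,0,0],"delta_rot":[0,0,0],"fingers":-1},{"dp":[0,0,0],"delta_rot":[0,0,0],"fingers":-1},{"dp":[0,0,0],"delta_rot":[0,0,0],"fingers":-1}]' 60
python3 -c "
from h import *
st();look('scene',1);look('top',1)"
```

```text
t: 3.02
tcp_pos: [0.4555, -0.0175, 0.1636]
tool_rot: [-0.068, 0.998, -0.0, 0.001]
force: [-0.7, -0.1, 4.0]
finger_gap: 0.125
gripper_force: 61.4
t3.02 tcp [ 0.4555 -0.0175  0.1636] x,y,z axes [[-0.991, -0.135, -0.002], [-0.135, 0.991, -0.001], [0.002, -0.001, -1.0]] F [-0.7 -0.1  4. ] gap 10.6 gf 61.4 q [-0.28  0.56  1.97  0.    0.61 -1.99]
```

```bash
python3 -m crank '[{"dp":[0.0003,0.0234,0.0014],"delta_rot":[0.01852,0,0],"fingers":-1},{"dp":[0.0003,0.0234,0.0014],"delta_rot":[0.01852,0,0],"fingers":-1},{"dp":[0.0003,0.0234,0.0014],"delta_rot":[0.01852,0,0],"fingers":-1},{"dp":[0.0003,0.0234,0.0014],"delta_rot":[0.01852,0,0],"fingers":-1},{"dp":[0.0003,0.0234,0.0014],"delta_rot":[0.01852,0,0],"fingers":-1},{"dp":[0.0003,0.0234,0.0014],"delta_rot":[0.01852,0,0],"fingers":-1},{"dp":[0.0003,0.0234,0.0014],"delta_rot":[0.01852,0,0],"fingers":-1},{"dp":[0.0003,0.0234,0.0014],"delta_rot":[0.01852,0,0],"fingers":-1},{"dp":[0.0003,0.0234,0.0014],"delta_rot":[0.01852,0,0],"fingers":-1},{"dp":[0,0,0],"delta_rot":[0,0,0],"fingers":-1}]'
python3 -c "
from h import *
s=st();p,d=look('scene',2); print('axis pt at R=.101 in box', BR.inv().apply(s['tcp_pos']+.101*R.from_quat(s['tool_rot']).as_matrix()[:,2]-BOX).round(4)); cv2.imwrite('pics/c2.png',cv2.resize(p[180:360,200:420,::-1],None,fx=3,fy=3))"
```

```text
t: 3.95
tcp_pos: [0.4436, 0.0591, 0.1254]
tool_rot: [-0.067, 0.904, -0.423, 0.021]
force: [6.4, -1.1, 14.6]
finger_gap: 0.122
gripper_force: 63.4
t3.95 tcp [0.4436 0.0591 0.1254] x,y,z axes [[-0.99, -0.139, 0.019], [-0.103, 0.634, -0.767], [0.095, -0.761, -0.642]] F [ 6.4 -1.1 14.6] gap 10.4 gf 63.4 q [ 0.27  0.82  1.95 -1.15  0.98 -0.48]
axis pt at R=.101 in box [-0.1525  0.0022  0.0606]
```

View pics/c2.png

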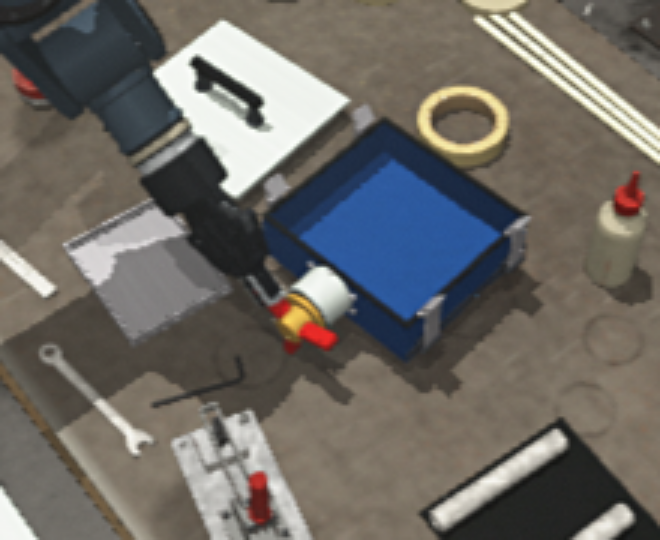

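```bash
python3 -m crank '[{"dp":[0.0003,0.0176,0.0008],"delta_rot":[0.0139,0,0],"fingers":-1},{"dp":[0.0003,0.0176,0.0008],"delta_rot":[0.0139,0,0],"fingers":-1},{"dp":[0.0003,0.0176,0.0008],"delta_rot":[0.0139,0,0],"fingers":-1},{"dp":[0,0,0],"delta_rot":[0,0,0],"fingers":-1},{"dp":[0,0,0],"delta_rot":[0,0,0],"fingers":0},{"dp":[0,0,0],"delta_rot":[0,0,0],"fingers":0},{"dp":[0,0,0],"delta_rot":[0,0,0],"fingers":0},{"dp":[0,0,-0.045],"delta_rot":[0,0,0],"fingers":0},{"dp":[0,0,-0.045],"delta_rot":[0,0,0],"fingers":0},{"dp":[0,0,0],"delta_rot":[0,0,0],"fingers":0}]'
python3 -c "
from h import *
s=st();p,d=look('top',3); cv2.imwrite('pics/c3.png',cv2.resize(p[180:360,240:420,::-1],None,fx=3,fy=3)); print(np.degrees(np.arctan2(*-R.from_quat(s['tool_rot']).as_matrix()[1:,2])))
hsv=cv2.cvtColor(p,cv2.COLOR_RGB2HSV);C=cloud('top',d)
m=((hsv[:,:,0]<8)|(hsv[:,:,0]>172))&(hsv[:,:,1]>150)&(d>0);m[:285]=0;m[318:]=0;m[:,:310]=0;m[:,375:]=0
q=BR.inv().apply(C[m]-BOX); a=np.degrees(np.arctan2(q[:,1],q[:,2]-.062)); r=np.hypot(q[:,1],q[:,2]-.062); k=(r>25e-3)&(r<60e-3);print(np.histogram(a[k],bins=range(-180,181,10)))"
```

```text
t: 4.83
tcp_pos: [0.4326, 0.1134, 0.1233]
tool_rot: [-0.061, 0.845, -0.531, 0.027]
force: [0.7, -1.0, 0.5]
finger_gap: 0.5
gripper_force: 0.0
t4.83 tcp [0.4326 0.1134 0.1233] x,y,z axes [[-0.991, -0.131, 0.02], [-0.075, 0.429, -0.9], [0.11, -0.894, -0.435]] F [ 0.7 -1.   0.5] gap 42.5 gf 0.0 q [ 0.44  0.93  1.85 -1.12  1.26 -0.38]
64.05357997593362
(array([ 0,  0,  0,  0,  0,  0,  0,  0,  0,  0,  0,  0, 35, 46,  0,  0,  0,
        0,  0,  0,  0,  0,  0, 17, 63,  3,  0,  0,  0,  0,  0,  0,  0,  0,
        0,  0]), array([-180, -170, -160, -150, -140, -130, -120, -110, -100,  -90,  -80,
        -70,  -60,  -50,  -40,  -30,  -20,  -10,    0,   10,   20,   30,
         40,   50,   60,   70,   80,   90,  100,  110,  120,  130,  140,
        150,  160,  170,  180]))
```

View pics/c3.png

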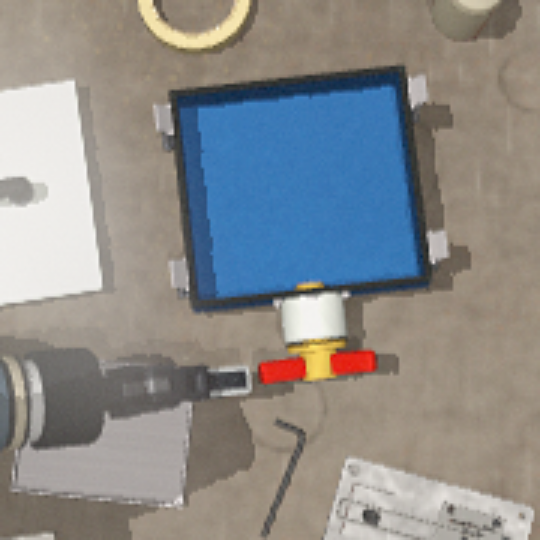

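```bash
cat > wing.py <<'E'
from h import *
from sys import argv
def wings():
    p,d=look('top','w'); hsv=cv2.cvtColor(p,cv2.COLOR_RGB2HSV);C=cloud('top',d)
    m=((hsv[:,:,0]<8)|(hsv[:,:,0]>172))&(hsv[:,:,1]>150)&(d>0);m[:285]=0;m[330:]=0;m[:,:310]=0;m[:,375:]=0
    q=BR.inv().apply(C[m]-BOX); a=np.degrees(np.arctan2(q[:,1],q[:,2]-.062)); r=np.hypot(q[:,1],q[:,2]-.062); k=(r>25e-3)&(r<60e-3)
    h=np.histogram(a[k],bins=range(-180,181,10)); print('wings',{int(b):int(n) for n,b in zip(*h) if n},'x',np.percentile(q[k,0],[5,50,95]).round(4))
if __name__=='__main__':
    s=st(); Z=R.from_quat(s['tool_rot']).as_matrix()[:,2]; Zb=BR.inv().apply(Z); print('tilt',np.degrees(np.arctan2(-Zb[1],-Zb[2])).round(1),'axis pt R.1',(BR.inv().apply(s['tcp_pos']-BOX)+.1*Zb).round(4))
    wings()
    if len(argv)>1: t,rr,x=map(float,argv[1:]); Rt=rot(187.5,t); plan(bw(x,0,.062)-rr*Rt.as_matrix()[:,2],Rt)
E
python3 -m crank '[{"dp":[0,-0.0254,0.0011],"delta_rot":[-0.0139,0,0],"fingers":0},{"dp":[0,-0.0254,0.0011],"delta_rot":[-0.0139,0,0],"fingers":0},{"dp":[0,-0.0254,0.0011],"delta_rot":[-0.0139,0,0],"fingers":0},{"dp":[0,-0.0254,0.0011],"delta_rot":[-0.0139,0,0],"fingers":0},{"dp":[0,-0.0254,0.0011],"delta_rot":[-0.0139,0,0],"fingers":0},{"dp":[0,-0.0254,0.0011],"delta_rot":[-0.0139,0,0],"fingers":0},{"dp":[0,-0.0254,0.0011],"delta_rot":[-0.0139,0,0],"fingers":0},{"dp":[0,-0.0254,0.0011],"delta_rot":[-0.0139,0,0],"fingers":0},{"dp":[0,-0.0254,0.0011],"delta_rot":[-0.0139,0,0],"fingers":0},{"dp":[0,-0.0254,0.0011],"delta_rot":[-0.0139,0,0],"fingers":0},{"dp":[0,-0.0254,0.0011],"delta_rot":[-0.0139,0,0],"fingers":0},{"dp":[0,-0.0254,0.0011],"delta_rot":[-0.0139,0,0],"fingers":0}]'
python3 -m crank '[{"dp":[0,-0.0254,0.0011],"delta_rot":[-0.0139,0,0],"fingers":0},{"dp":[0,-0.0254,0.0011],"delta_rot":[-0.0139,0,0],"fingers":0},{"dp":[0,-0.0254,0.0011],"delta_rot":[-0.0139,0,0],"fingers":0},{"dp":[0,-0.0254,0.0011],"delta_rot":[-0.0139,0,0],"fingers":0},{"dp":[0,-0.0254,0.0011],"delta_rot":[-0.0139,0,0],"fingers":0},{"dp":[0,-0.0254,0.0011],"delta_rot":[-0.0139,0,0],"fingers":0},{"dp":[0,-0.0254,0.0011],"delta_rot":[-0.0139,0,0],"fingers":0},{"dp":[0,-0.0254,0.0011],"delta_rot":[-0.0139,0,0],"fingers":0},{"dp":[0,-0.0254,0.0011],"delta_rot":[-0.0139,0,0],"fingers":0},{"dp":[0,-0.0254,0.0011],"delta_rot":[-0.0139,0,0],"fingers":0},{"dp":[0,-0.0254,0.0011],"delta_rot":[-0.0139,0,0],"fingers":0},{"dp":[0,-0.0254,0.0011],"delta_rot":[-0.0139,0,0],"fingers":0}]'
python3 wing.py -55 .146 -.151
```

```text
t: 5.88
tcp_pos: [0.4488, -0.009, 0.2047]
tool_rot: [-0.064, 0.997, -0.036, -0.009]
force: [0.4, 0.9, -2.1]
finger_gap: 0.499
gripper_force: 0.0
t: 6.88
tcp_pos: [0.4643, -0.1396, 0.1405]
tool_rot: [-0.05, 0.882, 0.468, -0.04]
force: [0.2, -0.2, -0.4]
finger_gap: 0.499
gripper_force: 0.0
t6.88 tcp [ 0.4643 -0.1396  0.1405] x,y,z axes [[-0.992, -0.127, 0.024], [-0.051, 0.557, 0.829], [-0.118, 0.821, -0.559]] F [ 0.2 -0.2 -0.4] gap 42.5 gf 0.0 q [-0.77  0.87  1.67  0.53  1.48 -2.76]
tilt -56.0 axis pt R.1 [-0.1583 -0.0371  0.0846]
wings {-70: 1, -60: 41, -50: 38, -40: 2, 50: 14, 60: 64, 70: 3} x [-0.1579 -0.1503 -0.1425]
dp [-0.0127, 0.0184, -0.0063] rows>=0.3 rot [0.0031, -0.0016, -0.0041] rows>=0.3
```

```bash
python3 -m crank '[{"dp":[-0.0127,0.0184,-0.0063],"delta_rot":[0.0031,0,0],"fingers":0},{"dp":[0,0,0.03],"delta_rot":[0,0,0],"fingers":0},{"dp":[0,0,0.03],"delta_rot":[0,0,0],"fingers":0},{"dp":[0,0,0.03],"delta_rot":[0,0,0],"fingers":0},{"dp":[0,0,0],"delta_rot":[0,0,0],"fingers":0},{"dp":[0,0,0],"delta_rot":[0,0,0],"fingers":-1},{"dp":[0,0,0],"delta_rot":[0,0,0],"fingers":-1},{"dp":[0,0,0],"delta_rot":[0,0,0],"fingers":-1},{"dp":[0,0,0],"delta_rot":[0,0,0],"fingers":-1}]'
python3 wing.py 65 .1 -.154
```

```text
t: 7.68
tcp_pos: [0.4669, -0.1, 0.1245]
tool_rot: [-0.052, 0.888, 0.455, -0.039]
force: [-0.2, -3.8, -1.4]
finger_gap: 0.13
gripper_force: 60.5
t7.68 tcp [ 0.4669 -0.1     0.1245] x,y,z axes [[-0.991, -0.129, 0.021], [-0.058, 0.58, 0.812], [-0.117, 0.804, -0.583]] F [-0.2 -3.8 -1.4] gap 11.1 gf 60.5 q [-0.71  0.88  1.72  0.57  1.39 -2.77]
tilt -54.4 axis pt R.1 [-0.1506  0.0002  0.0662]
wings {-40: 6, -30: 1, 50: 26, 60: 66} x [-0.1549 -0.1469 -0.1393]
dp [0.0087, 0.1671, 0.3026] rows>=4.1 rot [0.3316, -0.0042, -0.0] rows>=16.8
```

```bash
python3 -m crank '[{"dp":[0.0003,0.0178,0.0008],"delta_rot":[0.0139,0,0],"fingers":-1},{"dp":[0.0003,0.0178,0.0008],"delta_rot":[0.0139,0,0],"fingers":-1},{"dp":[0.0003,0.0178,0.0008],"delta_rot":[0.0139,0,0],"fingers":-1},{"dp":[0.0003,0.0178,0.0008],"delta_rot":[0.0139,0,0],"fingers":-1},{"dp":[0.0003,0.0178,0.0008],"delta_rot":[0.0139,0,0],"fingers":-1},{"dp":[0.0003,0.0178,0.0008],"delta_rot":[0.0139,0,0],"fingers":-1},{"dp":[0.0003,0.0178,0.0008],"delta_rot":[0.0139,0,0],"fingers":-1},{"dp":[0.0003,0.0178,0.0008],"delta_rot":[0.0139,0,0],"fingers":-1},{"dp":[0.0003,0.0178,0.0008],"delta_rot":[0.0139,0,0],"fingers":-1},{"dp":[0.0003,0.0178,0.0008],"delta_rot":[0.0139,0,0],"fingers":-1},{"dp":[0.0003,0.0178,0.0008],"delta_rot":[0.0139,0,0],"fingers":-1},{"dp":[0.0003,0.0178,0.0008],"delta_rot":[0.0139,0,0],"fingers":-1}]'
python3 wing.py 65 .102 -.154
```

```text
t: 8.73
tcp_pos: [0.4536, -0.0064, 0.1669]
tool_rot: [-0.064, 0.997, -0.05, -0.008]
force: [1.9, -3.5, -8.0]
finger_gap: 0.125
gripper_force: 58.6
t8.73 tcp [ 0.4536 -0.0064  0.1669] x,y,z axes [[-0.992, -0.128, 0.022], [-0.129, 0.987, -0.098], [-0.009, -0.1, -0.995]] F [ 1.9 -3.5 -8. ] gap 10.6 gf 58.6 q [-0.21  0.55  1.97 -0.17  0.61 -1.77]
tilt 5.6 axis pt R.1 [-0.1527  0.0037  0.0674]Traceback (most recent call last):
  File "wing.py", line 10, in <module>
    wings()
    ~~~~~^^
  File "wing.py", line 7, in wings
    h=np.histogram(a[k],bins=range(-180,181,10)); print('wings',{int(b):int(n) for n,b in zip(*h) if n},'x',np.percentile(q[k,0],[5,50,95]).round(4))
                                                                                                            ~~~~~~~~~~~~~^^^^^^^^^^^^^^^^^^
    return _quantile_unchecked(
        a, q, axis, out, overwrite_input, method, keepdims, weights)
    return _ureduce(a,
                    func=_quantile_ureduce_func,
    ...<5 lines>...
                    overwrite_input=overwrite_input,
                    method=method)
    r = func(a, **kwargs)
    result = _quantile(arr,
                       quantiles=q,
    ...<2 lines>...
                       out=out,
                       weights=wgt)
    slices_having_nans = np.isnan(arr[-1, ...])
                                  ~~~^^^^^^^^^
IndexError: index -1 is out of bounds for axis 0 with size 0
```

```bash
sed -i 's/    h=np.hist/    if not k.any(): return print("no wings seen")\n    h=np.hist/' wing.py; python3 -m crank '[{"dp":[0.0003,0.0175,0.0012],"delta_rot":[0.0139,0,0],"fingers":-1},{"dp":[0.0003,0.0175,0.0012],"delta_rot":[0.0139,0,0],"fingers":-1},{"dp":[0.0003,0.0175,0.0012],"delta_rot":[0.0139,0,0],"fingers":-1},{"dp":[0.0003,0.0175,0.0012],"delta_rot":[0.0139,0,0],"fingers":-1},{"dp":[0.0003,0.0175,0.0012],"delta_rot":[0.0139,0,0],"fingers":-1},{"dp":[0.0003,0.0175,0.0012],"delta_rot":[0.0139,0,0],"fingers":-1},{"dp":[0.0003,0.0175,0.0012],"delta_rot":[0.0139,0,0],"fingers":-1},{"dp":[0.0003,0.0175,0.0012],"delta_rot":[0.0139,0,0],"fingers":-1},{"dp":[0.0003,0.0175,0.0012],"delta_rot":[0.0139,0,0],"fingers":-1},{"dp":[0.0003,0.0175,0.0012],"delta_rot":[0.0139,0,0],"fingers":-1},{"dp":[0.0003,0.0175,0.0012],"delta_rot":[0.0139,0,0],"fingers":-1},{"dp":[0.0003,0.0175,0.0012],"delta_rot":[0.0139,0,0],"fingers":-1}]'
python3 -m crank '[{"dp":[0,0,0],"delta_rot":[0,0,0],"fingers":-1},{"dp":[0,0,0],"delta_rot":[0,0,0],"fingers":0},{"dp":[0,0,0],"delta_rot":[0,0,0],"fingers":0},{"dp":[0,0,0],"delta_rot":[0,0,0],"fingers":0},{"dp":[0,0,-0.045],"delta_rot":[0,0,0],"fingers":0},{"dp":[0,0,-0.045],"delta_rot":[0,0,0],"fingers":0},{"dp":[0,0,0],"delta_rot":[0,0,0],"fingers":0}]'
python3 wing.py 64 .146 -.152
```

```text
t: 9.78
tcp_pos: [0.4403, 0.0742, 0.1065]
tool_rot: [-0.061, 0.842, -0.535, 0.026]
force: [0.7, 5.5, -2.9]
finger_gap: 0.124
gripper_force: 60.1
t: 10.37
tcp_pos: [0.4352, 0.1146, 0.1282]
tool_rot: [-0.061, 0.842, -0.535, 0.026]
force: [-0.3, -0.0, -1.3]
finger_gap: 0.5
gripper_force: 0.0
t10.37 tcp [0.4352 0.1146 0.1282] x,y,z axes [[-0.991, -0.13, 0.021], [-0.074, 0.42, -0.904], [0.109, -0.898, -0.426]] F [-0.3 -0.  -1.3] gap 42.5 gf 0.0 q [ 0.44  0.92  1.84 -1.12  1.27 -0.4 ]
tilt 64.8 axis pt R.1 [-0.154   0.0454  0.0855]
wings {-60: 33, -50: 47, -40: 1, 50: 18, 60: 66, 70: 3} x [-0.1603 -0.1526 -0.1446]
dp [-0.0027, -0.0002, 0.008] rows>=0.1 rot [-0.0022, -0.0016, 0.0031] rows>=0.2
```

```bash
python3 -m crank '[{"dp":[-0.0027,-0.0254,0.0091],"delta_rot":[-0.0139,-0.0016,0.0031],"fingers":0},{"dp":[0,-0.0254,0.0011],"delta_rot":[-0.0139,0,0],"fingers":0},{"dp":[0,-0.0254,0.0011],"delta_rot":[-0.0139,0,0],"fingers":0},{"dp":[0,-0.0254,0.0011],"delta_rot":[-0.0139,0,0],"fingers":0},{"dp":[0,-0.0254,0.0011],"delta_rot":[-0.0139,0,0],"fingers":0},{"dp":[0,-0.0254,0.0011],"delta_rot":[-0.0139,0,0],"fingers":0},{"dp":[0,-0.0254,0.0011],"delta_rot":[-0.0139,0,0],"fingers":0},{"dp":[0,-0.0254,0.0011],"delta_rot":[-0.0139,0,0],"fingers":0},{"dp":[0,-0.0254,0.0011],"delta_rot":[-0.0139,0,0],"fingers":0},{"dp":[0,-0.0254,0.0011],"delta_rot":[-0.0139,0,0],"fingers":0},{"dp":[0,-0.0254,0.0011],"delta_rot":[-0.0139,0,0],"fingers":0},{"dp":[0,-0.0254,0.0011],"delta_rot":[-0.0139,0,0],"fingers":0}]'
python3 -m crank '[{"dp":[0,-0.0254,0.0011],"delta_rot":[-0.0139,0,0],"fingers":0},{"dp":[0,-0.0254,0.0011],"delta_rot":[-0.0139,0,0],"fingers":0},{"dp":[0,-0.0254,0.0011],"delta_rot":[-0.0139,0,0],"fingers":0},{"dp":[0,-0.0254,0.0011],"delta_rot":[-0.0139,0,0],"fingers":0},{"dp":[0,-0.0254,0.0011],"delta_rot":[-0.0139,0,0],"fingers":0},{"dp":[0,-0.0254,0.0011],"delta_rot":[-0.0139,0,0],"fingers":0},{"dp":[0,-0.0254,0.0011],"delta_rot":[-0.0139,0,0],"fingers":0},{"dp":[0,-0.0254,0.0011],"delta_rot":[-0.0139,0,0],"fingers":0},{"dp":[0,-0.0254,0.0011],"delta_rot":[-0.0139,0,0],"fingers":0},{"dp":[0,-0.0254,0.0011],"delta_rot":[-0.0139,0,0],"fingers":0},{"dp":[0,-0.0254,0.0011],"delta_rot":[-0.0139,0,0],"fingers":0},{"dp":[0,0,0],"delta_rot":[0,0,0],"fingers":0}]'
python3 wing.py -54 .146 -.155
```

```text
t: 11.42
tcp_pos: [0.4513, -0.0102, 0.2085]
tool_rot: [-0.064, 0.997, -0.04, 0.001]
force: [-0.2, -0.7, 0.2]
finger_gap: 0.499
gripper_force: 0.0
t: 12.42
tcp_pos: [0.4673, -0.1355, 0.1529]
tool_rot: [-0.054, 0.903, 0.424, -0.029]
force: [-0.4, -0.3, -0.1]
finger_gap: 0.501
gripper_force: 0.0
t12.42 tcp [ 0.4673 -0.1355  0.1529] x,y,z axes [[-0.992, -0.123, 0.006], [-0.074, 0.634, 0.77], [-0.099, 0.763, -0.638]] F [-0.4 -0.3 -0.1] gap 42.6 gf 0.0 q [-0.75  0.81  1.7   0.52  1.41 -2.74]
tilt -50.3 axis pt R.1 [-0.1536 -0.0393  0.0891]
wings {-60: 32, -50: 46, -40: 1, 50: 19, 60: 60, 70: 2} x [-0.1601 -0.1525 -0.1447]
dp [0.0023, -0.0146, 0.003] rows>=0.2 rot [-0.0104, 0.0002, -0.0014] rows>=0.5
```

```bash
python3 -m crank '[{"dp":[0.0023,-0.0146,0.003],"delta_rot":[-0.0104,0,-0.0014],"fingers":0},{"dp":[0,0,0.03],"delta_rot":[0,0,0],"fingers":0},{"dp":[0,0,0.03],"delta_rot":[0,0,0],"fingers":0},{"dp":[0,0,0.032],"delta_rot":[0,0,0],"fingers":0},{"dp":[0,0,0],"delta_rot":[0,0,0],"fingers":0},{"dp":[0,0,0],"delta_rot":[0,0,0],"fingers":-1},{"dp":[0,0,0],"delta_rot":[0,0,0],"fingers":-1},{"dp":[0,0,0],"delta_rot":[0,0,0],"fingers":-1},{"dp":[0,0,0],"delta_rot":[0,0,0],"fingers":-1}]'
python3 wing.py 6 .102 -.156
```

```text
t: 13.22
tcp_pos: [0.4632, -0.0999, 0.1228]
tool_rot: [-0.061, 0.89, 0.451, -0.028]
force: [0.8, -0.9, -0.5]
finger_gap: 0.127
gripper_force: 62.2
t13.22 tcp [ 0.4632 -0.0999  0.1228] x,y,z axes [[-0.991, -0.134, -0.006], [-0.084, 0.586, 0.806], [-0.105, 0.799, -0.592]] F [ 0.8 -0.9 -0.5] gap 10.8 gf 62.2 q [-0.72  0.87  1.74  0.57  1.36 -2.8 ]
tilt -53.7 axis pt R.1 [-1.532e-01  1.000e-04  6.360e-02]
wings {50: 19, 60: 63, 70: 2} x [-0.1578 -0.1503 -0.143 ]
dp [0.0045, 0.1735, 0.0988] rows>=2.4 rot [0.1659, 0.0006, 0.0008] rows>=8.4
```

Good grip; turn the full 119° and retreat.

```bash
python3 -m crank '[{"dp":[0.0003,0.0177,0.0009],"delta_rot":[0.0139,0,0],"fingers":-1},{"dp":[0.0003,0.0177,0.0009],"delta_rot":[0.0139,0,0],"fingers":-1},{"dp":[0.0003,0.0177,0.0009],"delta_rot":[0.0139,0,0],"fingers":-1},{"dp":[0.0003,0.0177,0.0009],"delta_rot":[0.0139,0,0],"fingers":-1},{"dp":[0.0003,0.0177,0.0009],"delta_rot":[0.0139,0,0],"fingers":-1},{"dp":[0.0003,0.0177,0.0009],"delta_rot":[0.0139,0,0],"fingers":-1},{"dp":[0.0003,0.0177,0.0009],"delta_rot":[0.0139,0,0],"fingers":-1},{"dp":[0.0003,0.0177,0.0009],"delta_rot":[0.0139,0,0],"fingers":-1},{"dp":[0.0003,0.0177,0.0009],"delta_rot":[0.0139,0,0],"fingers":-1},{"dp":[0.0003,0.0177,0.0009],"delta_rot":[0.0139,0,0],"fingers":-1},{"dp":[0.0003,0.0177,0.0009],"delta_rot":[0.0139,0,0],"fingers":-1},{"dp":[0.0003,0.0177,0.0009],"delta_rot":[0.0139,0,0],"fingers":-1}]'
python3 -m crank '[{"dp":[0.0003,0.0175,0.0011],"delta_rot":[0.0139,0,0],"fingers":-1},{"dp":[0.0003,0.0175,0.0011],"delta_rot":[0.0139,0,0],"fingers":-1},{"dp":[0.0003,0.0175,0.0011],"delta_rot":[0.0139,0,0],"fingers":-1},{"dp":[0.0003,0.0175,0.0011],"delta_rot":[0.0139,0,0],"fingers":-1},{"dp":[0.0003,0.0175,0.0011],"delta_rot":[0.0139,0,0],"fingers":-1},{"dp":[0.0003,0.0175,0.0011],"delta_rot":[0.0139,0,0],"fingers":-1},{"dp":[0.0003,0.0175,0.0011],"delta_rot":[0.0139,0,0],"fingers":-1},{"dp":[0.0003,0.0175,0.0011],"delta_rot":[0.0139,0,0],"fingers":-1},{"dp":[0.0003,0.0175,0.0011],"delta_rot":[0.0139,0,0],"fingers":-1},{"dp":[0.0003,0.0175,0.0011],"delta_rot":[0.0139,0,0],"fingers":-1},{"dp":[0.0003,0.0175,0.0011],"delta_rot":[0.0139,0,0],"fingers":-1},{"dp":[0.0003,0.0175,0.0011],"delta_rot":[0.0139,0,0],"fingers":-1}]'
python3 -m crank '[{"dp":[0,0,0],"delta_rot":[0,0,0],"fingers":-1},{"dp":[0,0,0],"delta_rot":[0,0,0],"fingers":0},{"dp":[0,0,0],"delta_rot":[0,0,0],"fingers":0},{"dp":[0,0,0],"delta_rot":[0,0,0],"fingers":0},{"dp":[0,0,-0.045],"delta_rot":[0,0,0],"fingers":0},{"dp":[0,0,-0.045],"delta_rot":[0,0,0],"fingers":0},{"dp":[0,0,0],"delta_rot":[0,0,0],"fingers":0}]'
python3 wing.py 64 .146 -.155
```

```text
t: 14.27
tcp_pos: [0.4482, -0.0071, 0.1637]
tool_rot: [-0.067, 0.996, -0.053, 0.006]
force: [0.3, -0.7, -2.4]
finger_gap: 0.124
gripper_force: 61.8
t: 15.27
tcp_pos: [0.4359, 0.0719, 0.1059]
tool_rot: [-0.057, 0.847, -0.528, 0.037]
force: [-0.1, 4.9, 0.9]
finger_gap: 0.129
gripper_force: 63.0
t: 15.85
tcp_pos: [0.4305, 0.1121, 0.127]
tool_rot: [-0.057, 0.848, -0.526, 0.037]
force: [0.2, 0.0, 0.2]
finger_gap: 0.503
gripper_force: 0.0
t15.85 tcp [0.4305 0.1121 0.127 ] x,y,z axes [[-0.991, -0.134, -0.003], [-0.057, 0.441, -0.896], [0.122, -0.887, -0.445]] F [0.2 0.  0.2] gap 42.7 gf 0.0 q [ 0.44  0.91  1.87 -1.13  1.24 -0.36]
tilt 63.6 axis pt R.1 [-0.1575  0.0444  0.0826]
wings {-70: 2, -60: 45, -50: 35, 50: 22, 60: 59, 70: 1} x [-0.1637 -0.1562 -0.1483]
dp [-0.0065, -0.0007, 0.0036] rows>=0.1 rot [0.0011, 0.0007, -0.0] rows>=0.1
```

```bash
python3 -m crank '[{"dp":[-0.004,-0.0254,0.0047],"delta_rot":[-0.0139,0.0007,0],"fingers":0},{"dp":[0,-0.0254,0.0011],"delta_rot":[-0.0139,0,0],"fingers":0},{"dp":[0,-0.0254,0.0011],"delta_rot":[-0.0139,0,0],"fingers":0},{"dp":[0,-0.0254,0.0011],"delta_rot":[-0.0139,0,0],"fingers":0},{"dp":[0,-0.0254,0.0011],"delta_rot":[-0.0139,0,0],"fingers":0},{"dp":[0,-0.0254,0.0011],"delta_rot":[-0.0139,0,0],"fingers":0},{"dp":[0,-0.0254,0.0011],"delta_rot":[-0.0139,0,0],"fingers":0},{"dp":[0,-0.0254,0.0011],"delta_rot":[-0.0139,0,0],"fingers":0},{"dp":[0,-0.0254,0.0011],"delta_rot":[-0.0139,0,0],"fingers":0},{"dp":[0,-0.0254,0.0011],"delta_rot":[-0.0139,0,0],"fingers":0},{"dp":[0,-0.0254,0.0011],"delta_rot":[-0.0139,0,0],"fingers":0},{"dp":[0,-0.0254,0.0011],"delta_rot":[-0.0139,0,0],"fingers":0}]'
python3 -m crank '[{"dp":[0,-0.0254,0.0011],"delta_rot":[-0.0139,0,0],"fingers":0},{"dp":[0,-0.0254,0.0011],"delta_rot":[-0.0139,0,0],"fingers":0},{"dp":[0,-0.0254,0.0011],"delta_rot":[-0.0139,0,0],"fingers":0},{"dp":[0,-0.0254,0.0011],"delta_rot":[-0.0139,0,0],"fingers":0},{"dp":[0,-0.0254,0.0011],"delta_rot":[-0.0139,0,0],"fingers":0},{"dp":[0,-0.0254,0.0011],"delta_rot":[-0.0139,0,0],"fingers":0},{"dp":[0,-0.0254,0.0011],"delta_rot":[-0.0139,0,0],"fingers":0},{"dp":[0,-0.0254,0.0011],"delta_rot":[-0.0139,0,0],"fingers":0},{"dp":[0,-0.0254,0.0011],"delta_rot":[-0.0139,0,0],"fingers":0},{"dp":[0,-0.0254,0.0011],"delta_rot":[-0.0139,0,0],"fingers":0},{"dp":[0,-0.0254,0.0011],"delta_rot":[-0.0139,0,0],"fingers":0},{"dp":[0,0,0],"delta_rot":[0,0,0],"fingers":0}]'
python3 wing.py -56 .146 -.158
```

```text
t: 16.9
tcp_pos: [0.4469, -0.0119, 0.2059]
tool_rot: [-0.064, 0.997, -0.033, 0.0]
force: [0.2, 0.1, -0.5]
finger_gap: 0.499
gripper_force: 0.0
t: 17.9
tcp_pos: [0.4626, -0.1364, 0.1482]
tool_rot: [-0.054, 0.9, 0.431, -0.03]
force: [-0.1, -0.8, -0.6]
finger_gap: 0.5
gripper_force: 0.0
t17.90 tcp [ 0.4626 -0.1364  0.1482] x,y,z axes [[-0.992, -0.123, 0.008], [-0.071, 0.622, 0.78], [-0.101, 0.773, -0.626]] F [-0.1 -0.8 -0.6] gap 42.5 gf 0.0 q [-0.76  0.82  1.7   0.52  1.41 -2.75]
tilt -51.2 axis pt R.1 [-0.1585 -0.0386  0.0856]
wings {-70: 1, -60: 46, -50: 37, -40: 1, 50: 25, 60: 50, 70: 2} x [-0.1635 -0.1559 -0.1482]
dp [-0.0013, -0.0171, -0.002] rows>=0.2 rot [-0.0134, 0.0, -0.0015] rows>=0.7
```

```bash
python3 -m crank '[{"dp":[-0.0013,-0.0155,-0.001],"delta_rot":[-0.0115,0,0],"fingers":0},{"dp":[0,0,0.03],"delta_rot":[0,0,0],"fingers":0},{"dp":[0,0,0.03],"delta_rot":[0,0,0],"fingers":0},{"dp":[0,0,0.032],"delta_rot":[0,0,0],"fingers":0},{"dp":[0,0,0],"delta_rot":[0,0,0],"fingers":0},{"dp":[0,0,0],"delta_rot":[0,0,0],"fingers":-1},{"dp":[0,0,0],"delta_rot":[0,0,0],"fingers":-1},{"dp":[0,0,0],"delta_rot":[0,0,0],"fingers":-1},{"dp":[0,0,0],"delta_rot":[0,0,0],"fingers":-1}]'
python3 wing.py 6 .102 -.160
```

```text
t: 18.7
tcp_pos: [0.4603, -0.1014, 0.1201]
tool_rot: [-0.056, 0.885, 0.461, -0.031]
force: [0.3, -1.0, -0.6]
finger_gap: 0.123
gripper_force: 62.7
t18.70 tcp [ 0.4603 -0.1014  0.1201] x,y,z axes [[-0.992, -0.128, 0.003], [-0.071, 0.568, 0.82], [-0.107, 0.813, -0.572]] F [ 0.3 -1.  -0.6] gap 10.5 gf 62.7 q [-0.73  0.89  1.74  0.58  1.38 -2.8 ]
tilt -55.1 axis pt R.1 [-0.1563  0.0004  0.0629]
wings {50: 26, 60: 57, 70: 2} x [-0.161  -0.1538 -0.1464]
dp [0.008, 0.1767, 0.1016] rows>=2.4 rot [0.1698, -0.0003, -0.0005] rows>=8.6
```

```bash
python3 -m crank '[{"dp":[0.0003,0.0177,0.0009],"delta_rot":[0.0139,0,0],"fingers":-1},{"dp":[0.0003,0.0177,0.0009],"delta_rot":[0.0139,0,0],"fingers":-1},{"dp":[0.0003,0.0177,0.0009],"delta_rot":[0.0139,0,0],"fingers":-1},{"dp":[0.0003,0.0177,0.0009],"delta_rot":[0.0139,0,0],"fingers":-1},{"dp":[0.0003,0.0177,0.0009],"delta_rot":[0.0139,0,0],"fingers":-1},{"dp":[0.0003,0.0177,0.0009],"delta_rot":[0.0139,0,0],"fingers":-1},{"dp":[0.0003,0.0177,0.0009],"delta_rot":[0.0139,0,0],"fingers":-1},{"dp":[0.0003,0.0177,0.0009],"delta_rot":[0.0139,0,0],"fingers":-1},{"dp":[0.0003,0.0177,0.0009],"delta_rot":[0.0139,0,0],"fingers":-1},{"dp":[0.0003,0.0177,0.0009],"delta_rot":[0.0139,0,0],"fingers":-1},{"dp":[0.0003,0.0177,0.0009],"delta_rot":[0.0139,0,0],"fingers":-1},{"dp":[0.0003,0.0177,0.0009],"delta_rot":[0.0139,0,0],"fingers":-1}]'
python3 -m crank '[{"dp":[0.0003,0.0175,0.0011],"delta_rot":[0.0139,0,0],"fingers":-1},{"dp":[0.0003,0.0175,0.0011],"delta_rot":[0.0139,0,0],"fingers":-1},{"dp":[0.0003,0.0175,0.0011],"delta_rot":[0.0139,0,0],"fingers":-1},{"dp":[0.0003,0.0175,0.0011],"delta_rot":[0.0139,0,0],"fingers":-1},{"dp":[0.0003,0.0175,0.0011],"delta_rot":[0.0139,0,0],"fingers":-1},{"dp":[0.0003,0.0175,0.0011],"delta_rot":[0.0139,0,0],"fingers":-1},{"dp":[0.0003,0.0175,0.0011],"delta_rot":[0.0139,0,0],"fingers":-1},{"dp":[0.0003,0.0175,0.0011],"delta_rot":[0.0139,0,0],"fingers":-1},{"dp":[0.0003,0.0175,0.0011],"delta_rot":[0.0139,0,0],"fingers":-1},{"dp":[0.0003,0.0175,0.0011],"delta_rot":[0.0139,0,0],"fingers":-1},{"dp":[0.0003,0.0175,0.0011],"delta_rot":[0.0139,0,0],"fingers":-1},{"dp":[0.0003,0.0175,0.0011],"delta_rot":[0.0139,0,0],"fingers":-1}]'
python3 -m crank '[{"dp":[0,0,0],"delta_rot":[0,0,0],"fingers":-1},{"dp":[0,0,0],"delta_rot":[0,0,0],"fingers":0},{"dp":[0,0,0],"delta_rot":[0,0,0],"fingers":0},{"dp":[0,0,0],"delta_rot":[0,0,0],"fingers":0},{"dp":[0,0,-0.045],"delta_rot":[0,0,0],"fingers":0},{"dp":[0,0,-0.045],"delta_rot":[0,0,0],"fingers":0},{"dp":[0,0,0],"delta_rot":[0,0,0],"fingers":0}]'
python3 wing.py 64 .146 -.161
```

```text
t: 19.75
tcp_pos: [0.4466, -0.0094, 0.1631]
tool_rot: [-0.064, 0.997, -0.043, 0.002]
force: [-1.2, -1.0, -1.0]
finger_gap: 0.123
gripper_force: 62.5
t: 20.75
tcp_pos: [0.434, 0.0704, 0.1072]
tool_rot: [-0.057, 0.851, -0.521, 0.032]
force: [0.2, 3.0, 2.3]
finger_gap: 0.125
gripper_force: 63.3
t: 21.33
tcp_pos: [0.429, 0.1109, 0.1285]
tool_rot: [-0.057, 0.853, -0.518, 0.032]
force: [1.2, -0.2, -0.1]
finger_gap: 0.501
gripper_force: 0.0
t21.33 tcp [0.429  0.1109 0.1285] x,y,z axes [[-0.992, -0.13, 0.004], [-0.064, 0.456, -0.888], [0.113, -0.88, -0.461]] F [ 1.2 -0.2 -0.1] gap 42.6 gf 0.0 q [ 0.43  0.9   1.87 -1.12  1.23 -0.38]
tilt 62.6 axis pt R.1 [-0.1599  0.0442  0.0824]
wings {-70: 2, -60: 51, -50: 25, 50: 26, 60: 54, 70: 1} x [-0.1667 -0.1591 -0.1512]
dp [0.0021, 0.0028, 0.003] rows>=0.1 rot [0.0039, -0.0006, 0.0007] rows>=0.2
```

```bash
python3 -m crank '[{"dp":[0.0021,-0.0226,0.0041],"delta_rot":[-0.0139,0,0],"fingers":0},{"dp":[0,-0.0254,0.0011],"delta_rot":[-0.0139,0,0],"fingers":0},{"dp":[0,-0.0254,0.0011],"delta_rot":[-0.0139,0,0],"fingers":0},{"dp":[0,-0.0254,0.0011],"delta_rot":[-0.0139,0,0],"fingers":0},{"dp":[0,-0.0254,0.0011],"delta_rot":[-0.0139,0,0],"fingers":0},{"dp":[0,-0.0254,0.0011],"delta_rot":[-0.0139,0,0],"fingers":0},{"dp":[0,-0.0254,0.0011],"delta_rot":[-0.0139,0,0],"fingers":0},{"dp":[0,-0.0254,0.0011],"delta_rot":[-0.0139,0,0],"fingers":0},{"dp":[0,-0.0254,0.0011],"delta_rot":[-0.0139,0,0],"fingers":0},{"dp":[0,-0.0254,0.0011],"delta_rot":[-0.0139,0,0],"fingers":0},{"dp":[0,-0.0254,0.0011],"delta_rot":[-0.0139,0,0],"fingers":0},{"dp":[0,-0.0254,0.0011],"delta_rot":[-0.0139,0,0],"fingers":0}]'
python3 -m crank '[{"dp":[0,-0.0254,0.0011],"delta_rot":[-0.0139,0,0],"fingers":0},{"dp":[0,-0.0254,0.0011],"delta_rot":[-0.0139,0,0],"fingers":0},{"dp":[0,-0.0254,0.0011],"delta_rot":[-0.0139,0,0],"fingers":0},{"dp":[0,-0.0254,0.0011],"delta_rot":[-0.0139,0,0],"fingers":0},{"dp":[0,-0.0254,0.0011],"delta_rot":[-0.0139,0,0],"fingers":0},{"dp":[0,-0.0254,0.0011],"delta_rot":[-0.0139,0,0],"fingers":0},{"dp":[0,-0.0254,0.0011],"delta_rot":[-0.0139,0,0],"fingers":0},{"dp":[0,-0.0254,0.0011],"delta_rot":[-0.0139,0,0],"fingers":0},{"dp":[0,-0.0254,0.0011],"delta_rot":[-0.0139,0,0],"fingers":0},{"dp":[0,-0.0254,0.0011],"delta_rot":[-0.0139,0,0],"fingers":0},{"dp":[0,-0.0254,0.0011],"delta_rot":[-0.0139,0,0],"fingers":0},{"dp":[0,0,0],"delta_rot":[0,0,0],"fingers":0}]'
python3 wing.py -56 .146 -.161
```

```text
t: 22.38
tcp_pos: [0.4426, -0.0139, 0.2041]
tool_rot: [-0.063, 0.998, -0.024, -0.003]
force: [-0.4, 0.1, -1.0]
finger_gap: 0.501
gripper_force: 0.0
t: 23.38
tcp_pos: [0.4577, -0.1375, 0.1442]
tool_rot: [-0.052, 0.897, 0.439, -0.033]
force: [0.9, -0.7, -1.0]
finger_gap: 0.502
gripper_force: 0.0
t23.38 tcp [ 0.4577 -0.1375  0.1442] x,y,z axes [[-0.992, -0.122, 0.013], [-0.064, 0.61, 0.79], [-0.105, 0.783, -0.613]] F [ 0.9 -0.7 -1. ] gap 42.7 gf 0.0 q [-0.77  0.83  1.71  0.52  1.42 -2.76]
tilt -52.2 axis pt R.1 [-0.1638 -0.038   0.0829]
wings {-70: 2, -60: 62, -50: 14, 50: 22, 60: 57, 70: 1} x [-0.1668 -0.159  -0.1513]
dp [-0.0053, -0.0102, -0.0064] rows>=0.2 rot [-0.0108, -0.0003, -0.0024] rows>=0.6
```

```bash
python3 -m crank '[{"dp":[-0.0053,-0.0102,-0.0064],"delta_rot":[-0.0095,0,0],"fingers":0},{"dp":[0,0,0.03],"delta_rot":[0,0,0],"fingers":0},{"dp":[0,0,0.03],"delta_rot":[0,0,0],"fingers":0},{"dp":[0,0,0.032],"delta_rot":[0,0,0],"fingers":0},{"dp":[0,0,0],"delta_rot":[0,0,0],"fingers":0},{"dp":[0,0,0],"delta_rot":[0,0,0],"fingers":-1},{"dp":[0,0,0],"delta_rot":[0,0,0],"fingers":-1},{"dp":[0,0,0],"delta_rot":[0,0,0],"fingers":-1},{"dp":[0,0,0],"delta_rot":[0,0,0],"fingers":-1}]'
python3 wing.py 0 .102 -.161
python3 -m crank '[{"dp":[0.0003,0.0177,0.0009],"delta_rot":[0.0139,0,0],"fingers":-1},{"dp":[0.0003,0.0177,0.0009],"delta_rot":[0.0139,0,0],"fingers":-1},{"dp":[0.0003,0.0177,0.0009],"delta_rot":[0.0139,0,0],"fingers":-1},{"dp":[0.0003,0.0177,0.0009],"delta_rot":[0.0139,0,0],"fingers":-1},{"dp":[0.0003,0.0177,0.0009],"delta_rot":[0.0139,0,0],"fingers":-1},{"dp":[0.0003,0.0177,0.0009],"delta_rot":[0.0139,0,0],"fingers":-1},{"dp":[0.0003,0.0177,0.0009],"delta_rot":[0.0139,0,0],"fingers":-1},{"dp":[0.0003,0.0177,0.0009],"delta_rot":[0.0139,0,0],"fingers":-1},{"dp":[0.0003,0.0177,0.0009],"delta_rot":[0.0139,0,0],"fingers":-1},{"dp":[0.0003,0.0177,0.0009],"delta_rot":[0.0139,0,0],"fingers":-1},{"dp":[0.0003,0.0177,0.0009],"delta_rot":[0.0139,0,0],"fingers":-1},{"dp":[0,0,0],"delta_rot":[0,0,0],"fingers":-1}]'
python3 wing.py 0 .102 -.161
```

```text
t: 24.18
tcp_pos: [0.4574, -0.1026, 0.1201]
tool_rot: [-0.055, 0.884, 0.463, -0.033]
force: [0.4, -0.9, -0.6]
finger_gap: 0.128
gripper_force: 62.8
t24.18 tcp [ 0.4574 -0.1026  0.1201] x,y,z axes [[-0.992, -0.127, 0.008], [-0.066, 0.565, 0.822], [-0.109, 0.815, -0.569]] F [ 0.4 -0.9 -0.6] gap 10.8 gf 62.8 q [-0.73  0.89  1.74  0.57  1.38 -2.8 ]
tilt -55.3 axis pt R.1 [-0.1595 -0.0002  0.0632]
wings {-40: 1, 40: 1, 50: 33, 60: 51, 70: 1} x [-0.1642 -0.1567 -0.1489]
dp [0.0045, 0.1659, 0.0856] rows>=2.2 rot [0.1538, -0.0009, -0.0012] rows>=7.8
t: 25.23
tcp_pos: [0.4446, -0.018, 0.1642]
tool_rot: [-0.067, 0.998, 0.001, -0.004]
force: [-1.6, -8.1, 6.1]
finger_gap: 0.125
gripper_force: 63.8
t25.23 tcp [ 0.4446 -0.018   0.1642] x,y,z axes [[-0.991, -0.133, 0.008], [-0.133, 0.991, 0.003], [-0.008, 0.002, -1.0]] F [-1.6 -8.1  6.1] gap 10.7 gf 63.8 q [-0.29  0.55  1.99 -0.    0.61 -2.  ]
tilt -0.2 axis pt R.1 [-0.1618  0.0035  0.0642]
no wings seen
dp [0.0007, -0.0043, 0.0001] rows>=0.1 rot [0.0009, -0.0013, 0.0004] rows>=0.1
```

```bash
python3 -m crank '[{"dp":[0,-0.004,0],"delta_rot":[0,0,0],"fingers":-1},{"dp":[0.004,0,0],"delta_rot":[0,0,0],"fingers":-1},{"dp":[0.004,0,0],"delta_rot":[0,0,0],"fingers":-1},{"dp":[0.004,0,0],"delta_rot":[0,0,0],"fingers":-1},{"dp":[0,0,0],"delta_rot":[0,0,0],"fingers":-1}]' 80
python3 wing.py 0 .102 -.167
```

```text
t: 25.7
tcp_pos: [0.4386, -0.0222, 0.1631]
tool_rot: [-0.064, 0.998, 0.004, -0.006]
force: [0.3, 3.5, 3.2]
finger_gap: 0.119
gripper_force: 81.2
t25.70 tcp [ 0.4386 -0.0222  0.1631] x,y,z axes [[-0.992, -0.127, 0.011], [-0.127, 0.992, 0.009], [-0.012, 0.008, -1.0]] F [0.3 3.5 3.2] gap 10.1 gf 81.2 q [-0.31  0.55  2.01  0.01  0.6  -2.01]
tilt -0.5 axis pt R.1 [-0.1685  0.0007  0.0631]
no wings seen
dp [-0.0008, 0.0004, -0.0019] rows>=0.0 rot [0.0014, -0.0017, -0.0005] rows>=0.1
```

```bash
python3 -m crank '[{"dp":[0.009,0,0],"delta_rot":[0,0,0],"fingers":-1},{"dp":[0.009,0,0],"delta_rot":[0,0,0],"fingers":-1},{"dp":[0.009,0,0],"delta_rot":[0,0,0],"fingers":-1},{"dp":[0.009,0,0],"delta_rot":[0,0,0],"fingers":-1},{"dp":[0.009,0,0],"delta_rot":[0,0,0],"fingers":-1},{"dp":[0.009,0,0],"delta_rot":[0,0,0],"fingers":-1},{"dp":[0.009,0,0],"delta_rot":[0,0,0],"fingers":-1},{"dp":[0.009,0,0],"delta_rot":[0,0,0],"fingers":-1},{"dp":[0.009,0,0],"delta_rot":[0,0,0],"fingers":-1},{"dp":[0.009,0,0],"delta_rot":[0,0,0],"fingers":-1},{"dp":[0,0,0],"delta_rot":[0,0,0],"fingers":-1}]'
python3 wing.py 0 .102 -.215
python3 -c "
from h import *
p,d=look('scene',4);cv2.imwrite('pics/c4.png',cv2.resize(p[180:360,200:420,::-1],None,fx=3,fy=3))"
```

```text
t: 26.67
tcp_pos: [0.3931, -0.0277, 0.1634]
tool_rot: [-0.064, 0.998, 0.004, -0.006]
force: [0.3, -0.2, -1.9]
finger_gap: 0.123
gripper_force: 80.4
t26.67 tcp [ 0.3931 -0.0277  0.1634] x,y,z axes [[-0.992, -0.127, 0.012], [-0.127, 0.992, 0.008], [-0.013, 0.007, -1.0]] F [ 0.3 -0.2 -1.9] gap 10.5 gf 80.4 q [-0.36  0.52  2.12  0.    0.52 -2.06]
tilt -0.5 axis pt R.1 [-0.2144  0.0011  0.0634]
no wings seen
dp [0.0048, -0.0001, -0.001] rows>=0.1 rot [0.0012, -0.0017, -0.0005] rows>=0.1
```

View pics/c4.png

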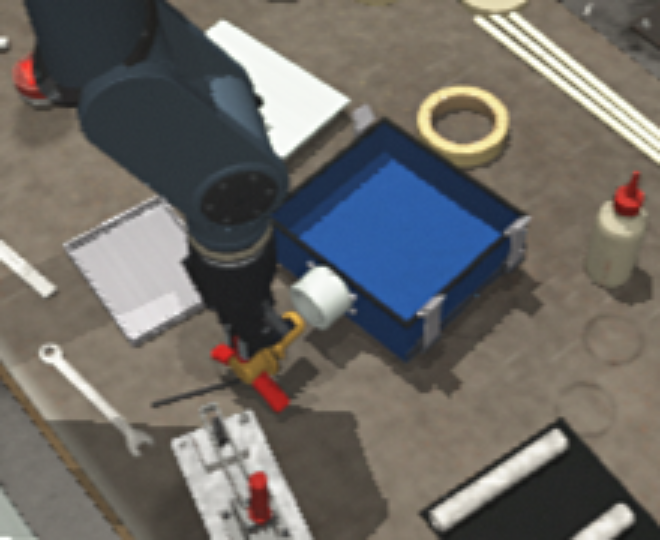

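```bash
python3 - <<'E'
from h import *
plan([.366,.163,.195],rot(187.5))
E
python3 -m crank '[{"dp":[0.006,0,-0.02],"delta_rot":[0,0,0],"fingers":-1},{"dp":[0,0,-0.02],"delta_rot":[0,0,0],"fingers":-1},{"dp":[0,0,-0.025],"delta_rot":[0,0,0],"fingers":-1},{"dp":[0,0.04,0],"delta_rot":[0,0,0],"fingers":-1},{"dp":[0,0.04,0],"delta_rot":[0,0,0],"fingers":-1},{"dp":[0,0.04,0],"delta_rot":[0,0,0],"fingers":-1},{"dp":[0,0.04,0],"delta_rot":[0,0,0],"fingers":-1},{"dp":[0,0.04,0],"delta_rot":[0,0,0],"fingers":-1},{"dp":[0,0.04,0],"delta_rot":[0,0,0],"fingers":-1},{"dp":[0,0.04,0],"delta_rot":[0,0,0],"fingers":-1},{"dp":[0,0.04,0],"delta_rot":[0,0,0],"fingers":-1},{"dp":[0,0.04,0],"delta_rot":[0,0,0],"fingers":-1}]'
python3 - <<'E'
from h import *
st();plan([.366,.163,.139],rot(187.5))
E
```

```text
dp [0.0083, 0.3865, -0.0601] rows>=4.7 rot [0.0012, -0.0015, -0.0005] rows>=0.1
t: 27.77
tcp_pos: [0.369, 0.1512, 0.1974]
tool_rot: [-0.064, 0.998, 0.003, -0.005]
force: [0.5, -0.5, -2.6]
finger_gap: 0.119
gripper_force: 80.4
t27.77 tcp [0.369  0.1512 0.1974] x,y,z axes [[-0.992, -0.128, 0.009], [-0.128, 0.992, 0.007], [-0.01, 0.006, -1.0]] F [ 0.5 -0.5 -2.6] gap 10.1 gf 80.4 q [ 0.1   0.44  2.08  0.01  0.63 -1.61]
dp [0.0018, 0.0234, 0.117] rows>=1.4 rot [0.0012, -0.0015, -0.0004] rows>=0.1
```

```bash
python3 -m crank '[{"dp":[0.0018,0.0234,0],"delta_rot":[0,0,0],"fingers":-1},{"dp":[0,0,0.03],"delta_rot":[0,0,0],"fingers":-1},{"dp":[0,0,0.03],"delta_rot":[0,0,0],"fingers":-1},{"dp":[0,0,0.03],"delta_rot":[0,0,0],"fingers":-1},{"dp":[0,0,0.013],"delta_rot":[0,0,0],"fingers":-1},{"dp":[0,0,0.008],"delta_rot":[0,0,0],"fingers":-1},{"dp":[0,0,0.005],"delta_rot":[0,0,0],"fingers":-1},{"dp":[0,0,0],"delta_rot":[0,0,0],"fingers":-1}]'
python3 -m crank '[{"dp":[0,0,0],"delta_rot":[0,0,0],"fingers":-0.5},{"dp":[0,0,0],"delta_rot":[0,0,0],"fingers":0},{"dp":[0,0,0],"delta_rot":[0,0,0],"fingers":0},{"dp":[0,0,0],"delta_rot":[0,0,0],"fingers":0},{"dp":[0,0,-0.04],"delta_rot":[0,0,0],"fingers":0},{"dp":[0,0,-0.08],"delta_rot":[0,0,0],"fingers":0},{"dp":[0,0,-0.08],"delta_rot":[0,0,0],"fingers":0},{"dp":[0,0,-0.08],"delta_rot":[0,0,0],"fingers":0},{"dp":[0,-0.08,-0.02],"delta_rot":[0,0,0],"fingers":0},{"dp":[0,-0.08,0],"delta_rot":[0,0,0],"fingers":0},{"dp":[0,-0.08,0],"delta_rot":[0,0,0],"fingers":0},{"dp":[0,-0.08,0],"delta_rot":[0,0,0],"fingers":0}]'
python3 - <<'E'
from h import *
st();p,d=look('top',5);hsv=cv2.cvtColor(p,cv2.COLOR_RGB2HSV);C=cloud('top',d)
m=((hsv[:,:,0]<8)|(hsv[:,:,0]>172))&(hsv[:,:,1]>150)&(d>0);m[:290]=0;m[360:]=0;m[:,:235]=0;m[:,320:]=0
q=C[m];print('red',len(q),q.min(0),q.max(0),np.median(q,0))
for u0 in (425,463,500):
        z=C[:,:,2];m=np.zeros((480,640),bool); m[245:318,u0:u0+20]=1; m&=(z>.012)&(z<.035); n,l,s,_=cv2.connectedComponentsWithStats(m.astype(np.uint8)); i=1+np.argmax(s[1:,4]); v,u=np.nonzero(l==i)
        from m1 import ax
        r=cv2.minAreaRect(onplane('top',np.c_[u,v],.018).astype(np.float32)); print('tube',r[0],ax(r),s[i])
E
```

```text
t: 28.43
tcp_pos: [0.3659, 0.1619, 0.14]
tool_rot: [-0.064, 0.998, 0.003, -0.005]
force: [-1.7, 0.2, 3.6]
finger_gap: 0.116
gripper_force: 81.2
t: 29.43
tcp_pos: [0.3878, 0.0011, 0.289]
tool_rot: [-0.065, 0.998, 0.003, -0.004]
force: [0.9, 0.3, 0.1]
finger_gap: 0.505
gripper_force: 0.0
t29.43 tcp [0.3878 0.0011 0.289 ] x,y,z axes [[-0.992, -0.13, 0.008], [-0.129, 0.992, 0.007], [-0.009, 0.005, -1.0]] F [0.9 0.3 0.1] gap 43.0 gf 0.0 q [-0.29  0.24  2.01  0.    0.91 -1.99]
red 93 [0.36237869 0.11701247 0.00839083] [0.40224312 0.20951494 0.09370217] [0.37452834 0.18788949 0.02795237]
tube (0.518040120601654, -0.2569180130958557) (np.float32(-4.288935), np.float32(0.15072726), np.float32(0.022287495)) [431 252  12  58 495]
tube (0.5099937915802002, -0.35239744186401367) (np.float32(-3.1659732), np.float32(0.15018867), np.float32(0.022255713)) [469 256  10  58 502]
tube (0.5224493145942688, -0.4434953033924103) (np.float32(-2.303839), np.float32(0.14984514), np.float32(0.023154676)) [504 252  10  58 516]
```

View pics/top5.png

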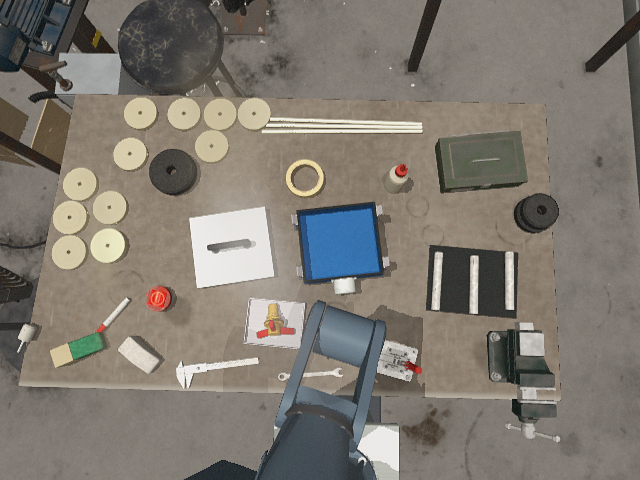

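```bash
python3 - <<'E'
from h import *
plan2([.518,-.257,.289],rot(175.7))
E
```

```text
rot first [0.0, -0.0009, 0.0316] rows>=1.6 then dp [-0.2917, -0.4816, 0.0002] rows>=6.8
```

```bash
python3 -m crank '[{"dp":[0,0,0],"delta_rot":[0,-0.0009,0.0158],"fingers":0.2},{"dp":[0,0,0],"delta_rot":[0,0,0.0158],"fingers":0.2},{"dp":[-0.0365,-0.0602,0],"delta_rot":[0,0,0],"fingers":0.2},{"dp":[-0.0365,-0.0602,0],"delta_rot":[0,0,0],"fingers":0.2},{"dp":[-0.0365,-0.0602,0],"delta_rot":[0,0,0],"fingers":0.2},{"dp":[-0.0365,-0.0602,0],"delta_rot":[0,0,0],"fingers":0.2},{"dp":[-0.0365,-0.0602,0],"delta_rot":[0,0,0],"fingers":0.2},{"dp":[-0.0365,-0.0602,0],"delta_rot":[0,0,0],"fingers":0.2},{"dp":[-0.0365,-0.0602,0],"delta_rot":[0,0,0],"fingers":0.2},{"dp":[-0.0365,-0.0602,0],"delta_rot":[0,0,0],"fingers":0.2},{"dp":[0,0,0],"delta_rot":[0,0,0],"fingers":0.2}]' 50
python3 - <<'E'
from h import *
st();plan([.518,-.257,.079],rot(175.7))
E
```

```text
t: 30.4
tcp_pos: [0.5199, -0.2545, 0.2861]
tool_rot: [0.037, 0.999, 0.0, 0.0]
force: [-0.0, 0.2, 0.2]
finger_gap: 0.596
gripper_force: 0.0
t30.40 tcp [ 0.5199 -0.2545  0.2861] x,y,z axes [[-0.997, 0.074, -0.001], [0.074, 0.997, 0.001], [0.001, 0.001, -1.0]] F [-0.   0.2  0.2] gap 50.7 gf 0.0 q [-0.65  0.49  1.57  0.    1.08 -2.15]
dp [0.0037, -0.0056, 0.4142] rows>=5.0 rot [0.0001, 0.0001, 0.0001] rows>=0.0
```

```bash
python3 -m crank '[{"dp":[0.0037,-0.0056,0.075],"delta_rot":[0,0,0],"fingers":0.2},{"dp":[0,0,0.08],"delta_rot":[0,0,0],"fingers":0.2},{"dp":[0,0,0.08],"delta_rot":[0,0,0],"fingers":0.2},{"dp":[0,0,0.08],"delta_rot":[0,0,0],"fingers":0.2},{"dp":[0,0,0.055],"delta_rot":[0,0,0],"fingers":0.2},{"dp":[0,0,0.03],"delta_rot":[0,0,0],"fingers":0.2},{"dp":[0,0,0.014],"delta_rot":[0,0,0],"fingers":0.2},{"dp":[0,0,0],"delta_rot":[0,0,0],"fingers":0.2},{"dp":[0,0,0],"delta_rot":[0,0,0],"fingers":-1},{"dp":[0,0,0],"delta_rot":[0,0,0],"fingers":-1},{"dp":[0,0,0],"delta_rot":[0,0,0],"fingers":-1},{"dp":[0,0,0],"delta_rot":[0,0,0],"fingers":-1}]'
python3 - <<'E'
from h import *
st()
E
python3 -m crank '[{"dp":[0,0,-0.03],"delta_rot":[0,0,0],"fingers":-1},{"dp":[0,0,-0.06],"delta_rot":[0,0,0],"fingers":-1},{"dp":[0,0,-0.07],"delta_rot":[0,0,0],"fingers":-1},{"dp":[0,0,-0.07],"delta_rot":[0,0,0],"fingers":-1},{"dp":[0,0,-0.05],"delta_rot":[0,0,0],"fingers":-1},{"dp":[0,0,0],"delta_rot":[0,0,0],"fingers":-1}]'
python3 - <<'E'
from h import *
st(); plan2(bw(0,.05,.22),rot(187.5))
E
```

```text
t: 31.4
tcp_pos: [0.5146, -0.2503, 0.0809]
tool_rot: [0.035, 0.999, 0.002, -0.001]
force: [-0.1, -0.7, 6.3]
finger_gap: 0.243
gripper_force: 50.8
t31.40 tcp [ 0.5146 -0.2503  0.0809] x,y,z axes [[-0.998, 0.07, 0.002], [0.07, 0.998, 0.004], [-0.002, 0.004, -1.0]] F [-0.1 -0.7  6.3] gap 20.6 gf 50.8 q [-0.65  0.79  1.71  0.    0.65 -2.15]
t: 31.9
tcp_pos: [0.5166, -0.2518, 0.2251]
tool_rot: [0.035, 0.999, -0.0, 0.002]
force: [0.7, -0.3, -0.9]
finger_gap: 0.246
gripper_force: 50.0
t31.90 tcp [ 0.5166 -0.2518  0.2251] x,y,z axes [[-0.998, 0.07, -0.005], [0.07, 0.998, -0.0], [0.005, -0.001, -1.0]] F [ 0.7 -0.3 -0.9] gap 20.9 gf 50.0 q [-0.65  0.56  1.64  0.    0.94 -2.15]
rot first [-0.0001, 0.0008, -0.032] rows>=1.6 then dp [-0.2403, 0.5762, 0.0102] rows>=7.5
```

```bash
python3 -m crank '[{"dp":[0,0,0],"delta_rot":[0,0.0008,-0.016],"fingers":-1},{"dp":[0,0,0],"delta_rot":[0,0,-0.016],"fingers":-1},{"dp":[-0.03,0.072,0],"delta_rot":[0,0,0],"fingers":-1},{"dp":[-0.03,0.072,0],"delta_rot":[0,0,0],"fingers":-1},{"dp":[-0.03,0.072,0],"delta_rot":[0,0,0],"fingers":-1},{"dp":[-0.03,0.072,0],"delta_rot":[0,0,0],"fingers":-1},{"dp":[-0.03,0.072,0],"delta_rot":[0,0,0],"fingers":-1},{"dp":[-0.03,0.072,0],"delta_rot":[0,0,0],"fingers":-1},{"dp":[-0.03,0.072,0],"delta_rot":[0,0,0],"fingers":-1},{"dp":[-0.03,0.072,0],"delta_rot":[0,0,0],"fingers":-1},{"dp":[0,0,0],"delta_rot":[0,0,0],"fingers":-1},{"dp":[0,0,0],"delta_rot":[0,0,0],"fingers":-1}]'
python3 - <<'E'
from h import *
st();plan(bw(0,.05,.122),rot(187.5)); p,d=look('top',6); cv2.imwrite('pics/c6.png',cv2.resize(p[160:340,240:420,::-1],None,fx=3,fy=3))
E
```

```text
t: 32.9
tcp_pos: [0.595, 0.0534, 0.2193]
tool_rot: [-0.068, 0.998, 0.004, -0.006]
force: [-0.6, -0.3, -1.3]
finger_gap: 0.245
gripper_force: 50.0
t32.90 tcp [0.595  0.0534 0.2193] x,y,z axes [[-0.991, -0.135, 0.011], [-0.135, 0.991, 0.008], [-0.012, 0.007, -1.0]] F [-0.6 -0.3 -1.3] gap 20.8 gf 50.0 q [-0.1   0.6   1.57  0.01  0.98 -1.81]
dp [-0.0071, -0.0102, 0.1944] rows>=2.3 rot [0.0013, -0.0017, 0.0007] rows>=0.1
```

View pics/c6.png

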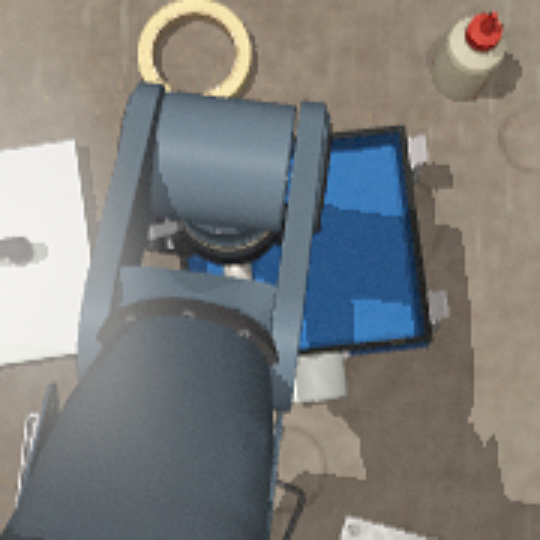

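```bash
python3 -m crank '[{"dp":[-0.007,-0.01,0.02],"delta_rot":[0.0013,-0.0017,0],"fingers":-1},{"dp":[0,0,0.06],"delta_rot":[0,0,0],"fingers":-1},{"dp":[0,0,0.06],"delta_rot":[0,0,0],"fingers":-1},{"dp":[0,0,0.03],"delta_rot":[0,0,0],"fingers":-1},{"dp":[0,0,0.013],"delta_rot":[0,0,0],"fingers":-1},{"dp":[0,0,0.007],"delta_rot":[0,0,0],"fingers":-1},{"dp":[0,0,0],"delta_rot":[0,0,0],"fingers":-1}]'
python3 - <<'E'
from h import *
st();plan(bw(0,.05,.120),rot(187.5))
E
```

```text
t: 33.53
tcp_pos: [0.5997, 0.0452, 0.1247]
tool_rot: [-0.064, 0.998, -0.0, 0.0]
force: [-0.3, -0.3, -1.9]
finger_gap: 0.246
gripper_force: 50.0
t33.53 tcp [0.5997 0.0452 0.1247] x,y,z axes [[-0.992, -0.129, -0.001], [-0.129, 0.992, -0.0], [0.001, -0.0, -1.0]] F [-0.3 -0.3 -1.9] gap 20.9 gf 50.0 q [-0.11  0.74  1.62 -0.    0.78 -1.81]
dp [0.0021, 0.0088, 0.0093] rows>=0.2 rot [-0.0, 0.0001, -0.0003] rows>=0.0
```

```bash
python3 -m crank '[{"dp":[0,0.004,0.005],"delta_rot":[0,0,0],"fingers":-1},{"dp":[0,0,0.004],"delta_rot":[0,0,0],"fingers":-1},{"dp":[0,0,0],"delta_rot":[0,0,0],"fingers":-1},{"dp":[0,0,0],"delta_rot":[0,0,0],"fingers":-0.2},{"dp":[0,0,0],"delta_rot":[0,0,0],"fingers":-0.1},{"dp":[0,0,0],"delta_rot":[0,0,0],"fingers":-0.1},{"dp":[0,0,-0.04],"delta_rot":[0,0,0],"fingers":-0.1},{"dp":[0,0,-0.08],"delta_rot":[0,0,0],"fingers":-0.1},{"dp":[0,0,-0.08],"delta_rot":[0,0,0],"fingers":-0.1},{"dp":[0,0,0],"delta_rot":[0,0,0],"fingers":0}]'
python3 - <<'E'
from h import *
st();plan2([.510,-.3524,.22],rot(176.8))
E
```

```text
t: 34.37
tcp_pos: [0.6037, 0.0481, 0.2284]
tool_rot: [-0.065, 0.998, -0.001, 0.009]
force: [1.1, -0.3, -0.1]
finger_gap: 0.504
gripper_force: 0.0
t34.37 tcp [0.6037 0.0481 0.2284] x,y,z axes [[-0.991, -0.131, -0.017], [-0.131, 0.991, -0.004], [0.017, -0.002, -1.0]] F [ 1.1 -0.3 -0.1] gap 42.9 gf 0.0 q [-0.1   0.59  1.56  0.    0.97 -1.81]
rot first [-0.0004, 0.0027, 0.0297] rows>=1.5 then dp [0.1425, -0.8103, 0.0169] rows>=9.9
```

```bash
python3 -m crank '[{"dp":[0,0,0],"delta_rot":[0,0,0.0149],"fingers":0.2},{"dp":[0.013,-0.0737,0],"delta_rot":[0,0,0.0148],"fingers":0.2},{"dp":[0.013,-0.0737,0],"delta_rot":[0,0,0],"fingers":0.2},{"dp":[0.013,-0.0737,0],"delta_rot":[0,0,0],"fingers":0.2},{"dp":[0.013,-0.0737,0],"delta_rot":[0,0,0],"fingers":0.2},{"dp":[0.013,-0.0737,0],"delta_rot":[0,0,0],"fingers":0.2},{"dp":[0.013,-0.0737,0],"delta_rot":[0,0,0],"fingers":0.2},{"dp":[0.013,-0.0737,0],"delta_rot":[0,0,0],"fingers":0.2},{"dp":[0.013,-0.0737,0],"delta_rot":[0,0,0],"fingers":0.2},{"dp":[0.013,-0.0737,0],"delta_rot":[0,0,0],"fingers":0.2},{"dp":[0.013,-0.0737,0],"delta_rot":[0,0,0],"fingers":0.2},{"dp":[0.013,-0.0737,0],"delta_rot":[0,0,0],"fingers":0.2}]'
python3 -m crank '[{"dp":[0,0,0],"delta_rot":[0,0,0],"fingers":0.2},{"dp":[0,0,0],"delta_rot":[0,0,0],"fingers":0.2},{"dp":[0,0,0],"delta_rot":[0,0,0],"fingers":0.2}]'
python3 - <<'E'
from h import *
from m1 import ax
st();p,d=look('top',7);C=cloud('top',d);z=C[:,:,2]
for (u0,u1,v0,v1),lo,hi,zz in (((425,462,245,318),.012,.035,.018),((462,496,245,318),.012,.035,.018),((496,520,245,318),.012,.035,.018),((295,385,205,280),.052,.075,.058)):
    m=np.zeros((480,640),bool); m[v0:v1,u0:u1]=1; m&=(z>lo)&(z<hi); n,l,s,_=cv2.connectedComponentsWithStats(m.astype(np.uint8)); 
    if n<2: print('none'); continue
    i=1+np.argmax(s[1:,4]); v,u=np.nonzero(l==i); r=cv2.minAreaRect(onplane('top',np.c_[u,v],zz).astype(np.float32)); print('tube',r[0],ax(r),s[i])
cv2.imwrite('pics/c7.png',p[160:340,240:540,::-1])
E
```

```text
t: 35.37
tcp_pos: [0.5082, -0.3548, 0.2208]
tool_rot: [0.028, 1.0, -0.0, 0.001]
force: [0.7, 0.2, 0.2]
finger_gap: 0.602
gripper_force: 0.0
t: 35.62
tcp_pos: [0.5085, -0.3526, 0.2203]
tool_rot: [0.028, 1.0, 0.001, 0.001]
force: [-0.5, 0.5, -0.3]
finger_gap: 0.599
gripper_force: 0.0
t35.62 tcp [ 0.5085 -0.3526  0.2203] x,y,z axes [[-0.998, 0.057, -0.001], [0.057, 0.998, 0.001], [0.001, 0.001, -1.0]] F [-0.5  0.5 -0.3] gap 50.9 gf 0.0 q [-0.79  0.62  1.52  0.    1.   -2.3 ]
none
tube (0.5104710459709167, -0.3522612452507019) (np.float32(-2.94271), np.float32(0.14917241), np.float32(0.021926526)) [469 256  10  58 417]
tube (0.5873135328292847, -0.4446691572666168) (np.float32(-2.156269), np.float32(0.019463135), np.float32(0.015647287)) [505 252   7   8  33]
tube (0.6043074727058411, 0.047471825033426285) (np.float32(7.4664617), np.float32(0.15090962), np.float32(0.021774279)) [314 215  15  58 484]
```

View pics/c7.png

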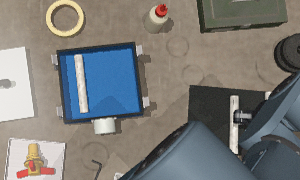

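```bash
python3 -m crank '[{"dp":[-0.003,0,0.06],"delta_rot":[0,0,0],"fingers":0.2},{"dp":[0,0,0.07],"delta_rot":[0,0,0],"fingers":0.2},{"dp":[0,0,0.07],"delta_rot":[0,0,0],"fingers":0.2},{"dp":[0,0,0.045],"delta_rot":[0,0,0],"fingers":0.2},{"dp":[0,0,0.025],"delta_rot":[0,0,0],"fingers":0.2},{"dp":[0,0,0.012],"delta_rot":[0,0,0],"fingers":0.2},{"dp":[0,0,0],"delta_rot":[0,0,0],"fingers":0.2},{"dp":[0,0,0],"delta_rot":[0,0,0],"fingers":-1},{"dp":[0,0,0],"delta_rot":[0,0,0],"fingers":-1},{"dp":[0,0,0],"delta_rot":[0,0,0],"fingers":-1},{"dp":[0,0,0],"delta_rot":[0,0,0],"fingers":-1},{"dp":[0,0,0],"delta_rot":[0,0,0],"fingers":-1}]'
python3 -c "
from h import *
st()"
python3 -m crank '[{"dp":[0,0,-0.03],"delta_rot":[0,0,0],"fingers":-1},{"dp":[0,0,-0.06],"delta_rot":[0,0,0],"fingers":-1},{"dp":[0,0,-0.07],"delta_rot":[0,0,0],"fingers":-1},{"dp":[0,0,-0.07],"delta_rot":[0,0,0],"fingers":-1},{"dp":[0,0,-0.05],"delta_rot":[0,0,0],"fingers":-1},{"dp":[0,0,0],"delta_rot":[0,0,0],"fingers":-1},{"dp":[0,0,0],"delta_rot":[0,0,0],"fingers":-1},{"dp":[0,0,0],"delta_rot":[0,0,0],"fingers":-1}]'
python3 -c "
from h import *
st();plan2(bw(0,-.055,.22),rot(187.5))"
```

```text
t: 36.67
tcp_pos: [0.5114, -0.3539, 0.0814]
tool_rot: [0.028, 1.0, -0.001, 0.002]
force: [0.5, 0.9, 6.9]
finger_gap: 0.241
gripper_force: 51.4
t36.67 tcp [ 0.5114 -0.3539  0.0814] x,y,z axes [[-0.998, 0.056, -0.005], [0.056, 0.998, -0.002], [0.004, -0.002, -1.0]] F [0.5 0.9 6.9] gap 20.5 gf 51.4 q [-0.79  0.83  1.58  0.    0.73 -2.3 ]
t: 37.33
tcp_pos: [0.5095, -0.3525, 0.2186]
tool_rot: [0.028, 1.0, 0.001, 0.0]
force: [-0.1, 0.8, -1.9]
finger_gap: 0.241
gripper_force: 50.4
t37.33 tcp [ 0.5095 -0.3525  0.2186] x,y,z axes [[-0.998, 0.056, 0.0], [0.056, 0.998, 0.001], [0.0, 0.001, -1.0]] F [-0.1  0.8 -1.9] gap 20.5 gf 50.4 q [-0.79  0.62  1.52  0.    1.   -2.3 ]
rot first [0.0002, 0.0, -0.0298] rows>=1.5 then dp [-0.2806, 0.5639, -0.0027] rows>=7.6
```

```bash
python3 -m crank '[{"dp":[0,0,0],"delta_rot":[0,0,-0.0149],"fingers":-1},{"dp":[0,0,0],"delta_rot":[0,0,-0.0149],"fingers":-1},{"dp":[-0.0351,0.0705,0],"delta_rot":[0,0,0],"fingers":-1},{"dp":[-0.0351,0.0705,0],"delta_rot":[0,0,0],"fingers":-1},{"dp":[-0.0351,0.0705,0],"delta_rot":[0,0,0],"fingers":-1},{"dp":[-0.0351,0.0705,0],"delta_rot":[0,0,0],"fingers":-1},{"dp":[-0.0351,0.0705,0],"delta_rot":[0,0,0],"fingers":-1},{"dp":[-0.0351,0.0705,0],"delta_rot":[0,0,0],"fingers":-1},{"dp":[-0.0351,0.0705,0],"delta_rot":[0,0,0],"fingers":-1},{"dp":[-0.0351,0.0705,0],"delta_rot":[0,0,0],"fingers":-1},{"dp":[0,0,0],"delta_rot":[0,0,0],"fingers":-1},{"dp":[0,0,0],"delta_rot":[0,0,0],"fingers":-1}]'
python3 -m crank '[{"dp":[0,0,0],"delta_rot":[0,0,0],"fingers":-1},{"dp":[0,0,0],"delta_rot":[0,0,0],"fingers":-1}]'
python3 -c "
from h import *
st();plan(bw(0,-.055,.122),rot(187.5))"
```

```text
t: 38.33
tcp_pos: [0.6117, -0.0524, 0.2171]
tool_rot: [-0.068, 0.998, 0.001, -0.002]
force: [-0.1, -0.1, -2.2]
finger_gap: 0.248
gripper_force: 50.3
t: 38.5
tcp_pos: [0.6117, -0.0561, 0.2182]
tool_rot: [-0.065, 0.998, 0.0, -0.001]
force: [-0.1, 0.7, -1.1]
finger_gap: 0.244
gripper_force: 50.3
t38.50 tcp [ 0.6117 -0.0561  0.2182] x,y,z axes [[-0.992, -0.13, 0.001], [-0.13, 0.992, 0.0], [-0.001, 0.0, -1.0]] F [-0.1  0.7 -1.1] gap 20.7 gf 50.3 q [-0.27  0.62  1.54 -0.    0.99 -1.97]
dp [-0.0007, 0.0029, 0.1924] rows>=2.3 rot [0.0001, -0.0002, -0.0001] rows>=0.0
```

```bash
python3 -m crank '[{"dp":[0,0.0029,0.02],"delta_rot":[0,0,0],"fingers":-1},{"dp":[0,0,0.06],"delta_rot":[0,0,0],"fingers":-1},{"dp":[0,0,0.06],"delta_rot":[0,0,0],"fingers":-1},{"dp":[0,0,0.03],"delta_rot":[0,0,0],"fingers":-1},{"dp":[0,0,0.015],"delta_rot":[0,0,0],"fingers":-1},{"dp":[0,0,0.007],"delta_rot":[0,0,0],"fingers":-1},{"dp":[0,0,0],"delta_rot":[0,0,0],"fingers":-1},{"dp":[0,0,0],"delta_rot":[0,0,0],"fingers":-1}]'
python3 -m crank '[{"dp":[0,0,0.002],"delta_rot":[0,0,0],"fingers":-1},{"dp":[0,0,0],"delta_rot":[0,0,0],"fingers":-0.2},{"dp":[0,0,0],"delta_rot":[0,0,0],"fingers":-0.1},{"dp":[0,0,0],"delta_rot":[0,0,0],"fingers":-0.1},{"dp":[0,0,-0.04],"delta_rot":[0,0,0],"fingers":-0.1},{"dp":[0,0,-0.08],"delta_rot":[0,0,0],"fingers":-0.1},{"dp":[0,0,-0.08],"delta_rot":[0,0,0],"fingers":-0.1},{"dp":[0,0,-0.03],"delta_rot":[0,0,0],"fingers":0},{"dp":[0,0,0],"delta_rot":[0,0,0],"fingers":0},{"dp":[0,0,0],"delta_rot":[0,0,0],"fingers":0}]'
python3 - <<'E'
from h import *
from m1 import ax
st();p,d=look('top',8);C=cloud('top',d);z=C[:,:,2]
m=np.zeros((480,640),bool); m[245:318,490:550]=1; m&=(z>.012)&(z<.04); n,l,s,_=cv2.connectedComponentsWithStats(m.astype(np.uint8)); 
for i in range(1,n):
    if s[i,4]>60: v,u=np.nonzero(l==i); r=cv2.minAreaRect(onplane('top',np.c_[u,v],.018).astype(np.float32)); print('tube',r[0],ax(r),s[i])
plan2([.5224,-.4440,.22],rot(177.7))
E
```

```text
t: 39.17
tcp_pos: [0.6131, -0.0544, 0.1242]
tool_rot: [-0.065, 0.998, -0.0, 0.002]
force: [0.8, 0.4, -1.5]
finger_gap: 0.241
gripper_force: 50.3
t: 40.0
tcp_pos: [0.6128, -0.0537, 0.2392]
tool_rot: [-0.066, 0.998, -0.001, 0.002]
force: [-0.0, -0.8, -0.2]
finger_gap: 0.497
gripper_force: 0.0
t40.00 tcp [ 0.6128 -0.0537  0.2392] x,y,z axes [[-0.991, -0.131, -0.005], [-0.131, 0.991, -0.002], [0.005, -0.001, -1.0]] F [-0.  -0.8 -0.2] gap 42.2 gf 0.0 q [-0.27  0.59  1.52  0.    1.02 -1.97]
tube (0.5223921537399292, -0.4448336958885193) (np.float32(-2.1562352), np.float32(0.14979848), np.float32(0.020861376)) [505 252   9  58 512]
rot first [-0.0, 0.0002, 0.0273] rows>=1.4 then dp [0.1475, -0.7876, 0.0351] rows>=9.6
```

```bash
python3 -m crank '[{"dp":[0,0,0],"delta_rot":[0,0,0.0137],"fingers":0.2},{"dp":[0,0,0],"delta_rot":[0,0,0.0137],"fingers":0.2},{"dp":[0.0147,-0.0788,0],"delta_rot":[0,0,0],"fingers":0.2},{"dp":[0.0147,-0.0788,0],"delta_rot":[0,0,0],"fingers":0.2},{"dp":[0.0147,-0.0788,0],"delta_rot":[0,0,0],"fingers":0.2},{"dp":[0.0147,-0.0788,0],"delta_rot":[0,0,0],"fingers":0.2},{"dp":[0.0147,-0.0788,0],"delta_rot":[0,0,0],"fingers":0.2},{"dp":[0.0147,-0.0788,0],"delta_rot":[0,0,0],"fingers":0.2},{"dp":[0.0147,-0.0788,0],"delta_rot":[0,0,0],"fingers":0.2},{"dp":[0.0147,-0.0788,0],"delta_rot":[0,0,0],"fingers":0.2},{"dp":[0.0147,-0.0788,0],"delta_rot":[0,0,0],"fingers":0.2},{"dp":[0.0147,-0.0788,0],"delta_rot":[0,0,0],"fingers":0.2}]'
python3 -m crank '[{"dp":[0,0,0],"delta_rot":[0,0,0],"fingers":0.2},{"dp":[0,0,0],"delta_rot":[0,0,0],"fingers":0.2},{"dp":[0,0,0],"delta_rot":[0,0,0],"fingers":0.2}]'
python3 - <<'E'
from h import *
from m1 import ax
st();plan([.5224,-.4445,.079],rot(177.7)); p,d=look('scene',8);cv2.imwrite('pics/c8.png',p[240:480,240:560,::-1])
p,d=look('top',9);C=cloud('top',d);z=C[:,:,2]
m=np.zeros((480,640),bool); m[295:420,480:560]=1; print('vise h',np.percentile(z[m],[90,98]))
m=np.zeros((480,640),bool); m[205:280,295:385]=1; m&=(z>.052)&(z<.075); n,l,s,_=cv2.connectedComponentsWithStats(m.astype(np.uint8)); 
for i in range(1,n):
    if s[i,4]>60: v,u=np.nonzero(l==i); r=cv2.minAreaRect(onplane('top',np.c_[u,v],.058).astype(np.float32)); print('tube',r[0],ax(r),s[i])
E
```

```text
t: 41.05
tcp_pos: [0.5212, -0.4454, 0.2347]
tool_rot: [0.021, 1.0, 0.002, -0.001]
force: [0.9, 0.2, 0.0]
finger_gap: 0.601
gripper_force: 0.0
t: 41.3
tcp_pos: [0.5219, -0.4434, 0.235]
tool_rot: [0.021, 1.0, 0.002, -0.001]
force: [-0.6, -0.3, -0.1]
finger_gap: 0.599
gripper_force: 0.0
t41.30 tcp [ 0.5219 -0.4434  0.235 ] x,y,z axes [[-0.999, 0.042, 0.001], [0.042, 0.999, 0.004], [-0.001, 0.004, -1.0]] F [-0.6 -0.3 -0.1] gap 50.9 gf 0.0 q [-0.87  0.68  1.33  0.    1.13 -2.4 ]
dp [-0.0016, -0.0034, 0.3121] rows>=3.7 rot [0.0006, -0.0002, -0.0003] rows>=0.0
vise h [0.78031888 0.78190815]
tube (0.6900734901428223, 0.010222852230072021) (np.float32(4.9808946), np.float32(0.019086674), np.float32(0.19250514)) [299 205  75  13 156]
tube (0.6122850775718689, -0.0554589219391346) (np.float32(8.109078), np.float32(0.14986959), np.float32(0.021861173)) [354 213  15  58 483]
tube (0.6048663854598999, 0.04751209914684296) (np.float32(7.4664636), np.float32(0.14979078), np.float32(0.021708919)) [314 215  15  58 483]
```

View pics/c8.png

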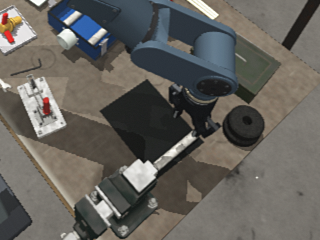

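```bash
python3 -m crank '[{"dp":[-0.0016,-0.0034,0.06],"delta_rot":[0,0,0],"fingers":0.2},{"dp":[0,0,0.075],"delta_rot":[0,0,0],"fingers":0.2},{"dp":[0,0,0.075],"delta_rot":[0,0,0],"fingers":0.2},{"dp":[0,0,0.05],"delta_rot":[0,0,0],"fingers":0.2},{"dp":[0,0,0.03],"delta_rot":[0,0,0],"fingers":0.2},{"dp":[0,0,0.02],"delta_rot":[0,0,0],"fingers":0.2},{"dp":[0,0,0],"delta_rot":[0,0,0],"fingers":0.2},{"dp":[0,0,0],"delta_rot":[0,0,0],"fingers":-1},{"dp":[0,0,0],"delta_rot":[0,0,0],"fingers":-1},{"dp":[0,0,0],"delta_rot":[0,0,0],"fingers":-1},{"dp":[0,0,0],"delta_rot":[0,0,0],"fingers":-1},{"dp":[0,0,0],"delta_rot":[0,0,0],"fingers":-1}]'
python3 -m crank '[{"dp":[0,0,-0.03],"delta_rot":[0,0,0],"fingers":-1},{"dp":[0,0,-0.06],"delta_rot":[0,0,0],"fingers":-1},{"dp":[0,0,-0.07],"delta_rot":[0,0,0],"fingers":-1},{"dp":[0,0,-0.07],"delta_rot":[0,0,0],"fingers":-1},{"dp":[0,0,-0.06],"delta_rot":[0,0,0],"fingers":-1},{"dp":[0,0,0],"delta_rot":[0,0,0],"fingers":-1},{"dp":[0,0,0],"delta_rot":[0,0,0],"fingers":-1},{"dp":[0,0,0],"delta_rot":[0,0,0],"fingers":-1}]'
python3 -c "
from h import *
st();plan2(bw(0,-.004,.222),rot(187.5))"
```

```text
t: 42.4
tcp_pos: [0.5248, -0.4471, 0.0849]
tool_rot: [0.021, 1.0, -0.002, 0.002]
force: [0.9, 0.4, 6.2]
finger_gap: 0.243
gripper_force: 52.8
t: 43.07
tcp_pos: [0.5228, -0.4455, 0.2273]
tool_rot: [0.021, 1.0, 0.001, 0.0]
force: [-0.3, 0.1, -2.7]
finger_gap: 0.238
gripper_force: 51.9
t43.07 tcp [ 0.5228 -0.4455  0.2273] x,y,z axes [[-0.999, 0.041, -0.0], [0.041, 0.999, 0.001], [0.0, 0.001, -1.0]] F [-0.3  0.1 -2.7] gap 20.2 gf 51.9 q [-0.87  0.69  1.33  0.    1.12 -2.4 ]
rot first [0.0002, 0.0001, -0.0274] rows>=1.4 then dp [-0.2784, 0.8538, 0.0105] rows>=10.8
```

```bash
python3 -m crank '[{"dp":[-0.0232,0.0711,0],"delta_rot":[0,0,0],"fingers":-1},{"dp":[-0.0266,0.07,0],"delta_rot":[0,0,-0.0137],"fingers":-1},{"dp":[-0.0232,0.0711,0],"delta_rot":[0,0,-0.0137],"fingers":-1},{"dp":[-0.0232,0.0711,0],"delta_rot":[0,0,0],"fingers":-1},{"dp":[-0.0232,0.0711,0],"delta_rot":[0,0,0],"fingers":-1},{"dp":[-0.0232,0.0711,0],"delta_rot":[0,0,0],"fingers":-1},{"dp":[-0.0232,0.0711,0],"delta_rot":[0,0,0],"fingers":-1},{"dp":[-0.0232,0.0711,0],"delta_rot":[0,0,0],"fingers":-1},{"dp":[-0.0232,0.0711,0],"delta_rot":[0,0,0],"fingers":-1},{"dp":[-0.0232,0.0711,0],"delta_rot":[0,0,0],"fingers":-1},{"dp":[-0.0232,0.0711,0],"delta_rot":[0,0,0],"fingers":-1},{"dp":[0,0,0],"delta_rot":[0,0,0],"fingers":-1}]'
python3 -m crank '[{"dp":[0,0,0],"delta_rot":[0,0,0],"fingers":-1},{"dp":[0,0,0],"delta_rot":[0,0,0],"fingers":-1},{"dp":[0,0,0],"delta_rot":[0,0,0],"fingers":-1}]'
python3 -c "
from h import *
st();plan(bw(0,-.004,.124),rot(187.5))"
```

```text
t: 44.07
tcp_pos: [0.6148, -0.0392, 0.2252]
tool_rot: [-0.069, 0.998, 0.002, -0.002]
force: [-0.2, -0.8, -2.4]
finger_gap: 0.24
gripper_force: 51.9
t: 44.32
tcp_pos: [0.6155, -0.0475, 0.2264]
tool_rot: [-0.065, 0.998, 0.0, -0.0]
force: [0.9, -0.2, -1.7]
finger_gap: 0.242
gripper_force: 51.9
t44.32 tcp [ 0.6155 -0.0475  0.2264] x,y,z axes [[-0.992, -0.13, 0.001], [-0.13, 0.992, 0.0], [-0.001, 0.0, -1.0]] F [ 0.9 -0.2 -1.7] gap 20.6 gf 51.9 q [-0.26  0.61  1.52 -0.    1.01 -1.96]
dp [0.0091, 0.0888, 0.2049] rows>=2.7 rot [0.0, -0.0001, -0.0001] rows>=0.0
```

```bash
python3 -m crank '[{"dp":[0.0045,0.0444,0],"delta_rot":[0,0,0],"fingers":-1},{"dp":[0.0045,0.0444,0],"delta_rot":[0,0,0],"fingers":-1},{"dp":[0,0,0],"delta_rot":[0,0,0],"fingers":-1},{"dp":[0,0,0],"delta_rot":[0,0,0],"fingers":-1},{"dp":[0,0,0.04],"delta_rot":[0,0,0],"fingers":-1},{"dp":[0,0,0.06],"delta_rot":[0,0,0],"fingers":-1},{"dp":[0,0,0.05],"delta_rot":[0,0,0],"fingers":-1},{"dp":[0,0,0.03],"delta_rot":[0,0,0],"fingers":-1},{"dp":[0,0,0.015],"delta_rot":[0,0,0],"fingers":-1},{"dp":[0,0,0.007],"delta_rot":[0,0,0],"fingers":-1},{"dp":[0,0,0],"delta_rot":[0,0,0],"fingers":-1},{"dp":[0,0,0],"delta_rot":[0,0,0],"fingers":-1}]'
python3 -c "
from h import *
st();plan(bw(0,-.004,.124),rot(187.5))"
python3 -m crank '[{"dp":[0,0,0.003],"delta_rot":[0,0,0],"fingers":-1},{"dp":[0,0,0],"delta_rot":[0,0,0],"fingers":-0.2},{"dp":[0,0,0],"delta_rot":[0,0,0],"fingers":-0.1},{"dp":[0,0,0],"delta_rot":[0,0,0],"fingers":-0.1},{"dp":[0,0,-0.04],"delta_rot":[0,0,0],"fingers":-0.1},{"dp":[0,0,-0.08],"delta_rot":[0,0,0],"fingers":-0.1},{"dp":[0,0,-0.08],"delta_rot":[0,0,0],"fingers":-0.1},{"dp":[0,0,-0.03],"delta_rot":[0,0,0],"fingers":0},{"dp":[0,0,0],"delta_rot":[0,0,0],"fingers":0},{"dp":[0,0,0],"delta_rot":[0,0,0],"fingers":0}]'
python3 -c "
from h import *
st();plan2([.5950,.2846,.239],rot(99.96))"
```

```text
t: 45.32
tcp_pos: [0.6068, -0.0039, 0.1273]
tool_rot: [-0.065, 0.998, -0.0, 0.002]
force: [-0.5, -0.5, -2.4]
finger_gap: 0.241
gripper_force: 51.9
t45.32 tcp [ 0.6068 -0.0039  0.1273] x,y,z axes [[-0.991, -0.13, -0.003], [-0.13, 0.992, -0.001], [0.004, -0.001, -1.0]] F [-0.5 -0.5 -2.4] gap 20.5 gf 51.9 q [-0.19  0.74  1.61  0.    0.79 -1.89]
dp [0.0034, 0.0001, 0.0067] rows>=0.1 rot [-0.0002, 0.0005, -0.0001] rows>=0.0
t: 46.15
tcp_pos: [0.6062, -0.003, 0.2416]
tool_rot: [-0.066, 0.998, -0.001, 0.002]
force: [1.1, 0.9, -0.3]
finger_gap: 0.5
gripper_force: 0.0
t46.15 tcp [ 0.6062 -0.003   0.2416] x,y,z axes [[-0.991, -0.131, -0.005], [-0.131, 0.991, -0.001], [0.005, -0.001, -1.0]] F [ 1.1  0.9 -0.3] gap 42.5 gf 0.0 q [-0.19  0.58  1.54  0.    1.02 -1.89]
rot first [0.0004, 0.0008, 0.2433] rows>=12.3 then dp [0.5704, 0.0775, 0.0053] rows>=6.9
```

```bash
python3 -m crank '[{"dp":[0,0,0],"delta_rot":[0,0,0.0187],"fingers":0},{"dp":[0,0,0],"delta_rot":[0,0,0.0187],"fingers":0},{"dp":[0,0,0],"delta_rot":[0,0,0.0187],"fingers":0},{"dp":[0,0,0],"delta_rot":[0,0,0.0187],"fingers":0},{"dp":[0,0,0],"delta_rot":[0,0,0.0187],"fingers":0},{"dp":[0,0,0],"delta_rot":[0,0,0.0187],"fingers":0},{"dp":[0,0,0],"delta_rot":[0,0,0.0187],"fingers":0},{"dp":[0,0,0],"delta_rot":[0,0,0.0187],"fingers":0},{"dp":[0,0,0],"delta_rot":[0,0,0.0187],"fingers":0},{"dp":[0,0,0],"delta_rot":[0,0,0.0187],"fingers":0},{"dp":[0,0,0],"delta_rot":[0,0,0.0187],"fingers":0},{"dp":[0,0,0],"delta_rot":[0,0,0.0187],"fingers":0}]'
python3 -m crank '[{"dp":[0,0,0],"delta_rot":[0,0,0.0189],"fingers":0},{"dp":[0.0713,0.0097,0],"delta_rot":[0,0,0],"fingers":0},{"dp":[0.0713,0.0097,0],"delta_rot":[0,0,0],"fingers":0},{"dp":[0.0713,0.0097,0],"delta_rot":[0,0,0],"fingers":0},{"dp":[0.0713,0.0097,0],"delta_rot":[0,0,0],"fingers":0},{"dp":[0.0713,0.0097,0],"delta_rot":[0,0,0],"fingers":0},{"dp":[0.0713,0.0097,0],"delta_rot":[0,0,0],"fingers":0},{"dp":[0.0713,0.0097,0],"delta_rot":[0,0,0],"fingers":0},{"dp":[0.0713,0.0097,0],"delta_rot":[0,0,0],"fingers":0},{"dp":[0,0,0],"delta_rot":[0,0,0],"fingers":0},{"dp":[0,0,0],"delta_rot":[0,0,0],"fingers":0},{"dp":[0,0,0],"delta_rot":[0,0,0],"fingers":0}]'
python3 - <<'E'
from h import *
from m1 import ax
st();plan([.595,.2846,.125],rot(99.96)); p,d=look('top',10);C=cloud('top',d);z=C[:,:,2]
m=np.zeros((480,640),bool); m[200:283,293:388]=1; m&=(z>.052)&(z<.08); n,l,s,_=cv2.connectedComponentsWithStats(m.astype(np.uint8)); 
for i in range(1,n):
    if s[i,4]>60: v,u=np.nonzero(l==i); r=cv2.minAreaRect(onplane('top',np.c_[u,v],.058).astype(np.float32)); print('tube',r[0],ax(r),np.median(z[l==i]))
cv2.imwrite('pics/c10.png',cv2.resize(p[170:350,180:420,::-1],None,fx=2.5,fy=2.5))
E
```

```text
t: 47.15
tcp_pos: [0.6046, -0.0028, 0.2378]
tool_rot: [0.599, 0.801, -0.001, -0.001]
force: [0.3, -0.3, 0.7]
finger_gap: 0.496
gripper_force: 0.0
t: 48.15
tcp_pos: [0.5938, 0.2842, 0.2381]
tool_rot: [0.643, 0.766, -0.001, -0.0]
force: [0.3, -0.3, -0.9]
finger_gap: 0.503
gripper_force: 0.0
t48.15 tcp [0.5938 0.2842 0.2381] x,y,z axes [[-0.173, 0.985, -0.001], [0.985, 0.173, -0.002], [-0.002, -0.002, -1.0]] F [ 0.3 -0.3 -0.9] gap 42.8 gf 0.0 q [ 0.28  0.65  1.4  -0.    1.1   0.1 ]
dp [0.0007, 0.003, 0.2262] rows>=2.7 rot [-0.0003, 0.0002, 0.0001] rows>=0.0
tube (0.6102748513221741, -0.00017277151346206665) (np.float32(7.507082), np.float32(0.17501831), np.float32(0.19345875)) 0.06721867100459944
tube (0.6122850775718689, -0.0554589219391346) (np.float32(8.109078), np.float32(0.14986959), np.float32(0.021861173)) 0.0617089299840361
tube (0.6048715710639954, 0.047472450882196426) (np.float32(7.466468), np.float32(0.14979078), np.float32(0.021628926)) 0.061764319892445574
tube (0.6047309637069702, -0.005092484876513481) (np.float32(7.608657), np.float32(0.15093778), np.float32(0.021856349)) 0.0616833444767817
```

View pics/c10.png

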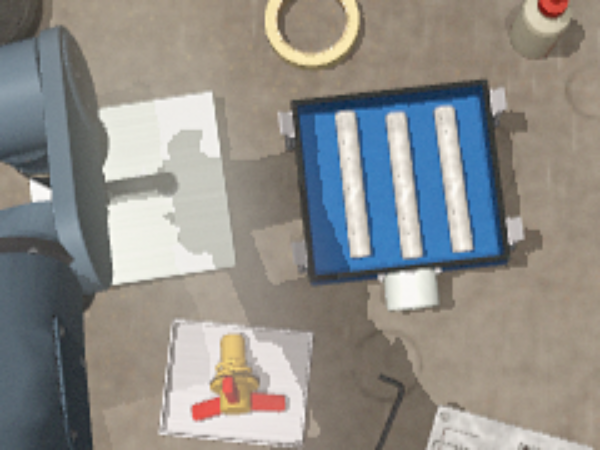

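```bash
python3 -m crank '[{"dp":[0.0007,0.003,0.05],"delta_rot":[0,0,0],"fingers":0},{"dp":[0,0,0.07],"delta_rot":[0,0,0],"fingers":0},{"dp":[0,0,0.06],"delta_rot":[0,0,0],"fingers":0},{"dp":[0,0,0.04],"delta_rot":[0,0,0],"fingers":0},{"dp":[0,0,0.026],"delta_rot":[0,0,0],"fingers":0},{"dp":[0,0,0],"delta_rot":[0,0,0],"fingers":0},{"dp":[0,0,0],"delta_rot":[0,0,0],"fingers":0},{"dp":[0,0,0],"delta_rot":[0,0,0],"fingers":-1},{"dp":[0,0,0],"delta_rot":[0,0,0],"fingers":-1},{"dp":[0,0,0],"delta_rot":[0,0,0],"fingers":-1},{"dp":[0,0,0],"delta_rot":[0,0,0],"fingers":-1},{"dp":[0,0,0],"delta_rot":[0,0,0],"fingers":-1}]' 90
python3 -c "
from h import *
st()"
```

```text
t: 49.2
tcp_pos: [0.5967, 0.2851, 0.1191]
tool_rot: [0.643, 0.766, 0.001, 0.001]
force: [-2.9, -1.4, 6.8]
finger_gap: 0.167
gripper_force: 88.9
t49.20 tcp [0.5967 0.2851 0.1191] x,y,z axes [[-0.173, 0.985, -0.001], [0.985, 0.173, 0.003], [0.003, -0.0, -1.0]] F [-2.9 -1.4  6.8] gap 14.2 gf 88.9 q [ 0.28  0.8   1.46 -0.    0.87  0.1 ]
```

```bash
python3 -m crank '[{"dp":[0,0,-0.02],"delta_rot":[0,0,0],"fingers":-1},{"dp":[0,0,-0.04],"delta_rot":[0,0,0],"fingers":-1},{"dp":[0,0,-0.06],"delta_rot":[0,0,0],"fingers":-1},{"dp":[0,0,-0.06],"delta_rot":[0,0,0],"fingers":-1},{"dp":[0,0,-0.06],"delta_rot":[0,0,0],"fingers":-1},{"dp":[0,0,-0.04],"delta_rot":[0,0,0],"fingers":-1},{"dp":[0,0,-0.02],"delta_rot":[0,0,0.0068],"fingers":-1},{"dp":[0,0,0],"delta_rot":[0,0,0],"fingers":-1},{"dp":[0,0,0],"delta_rot":[0,0,0],"fingers":-1},{"dp":[0,0,0],"delta_rot":[0,0,0],"fingers":-1}]'
python3 -c "
from h import *
st();plan([.606,.0003,.265],rot(97.5))"
```

```text
t: 50.03
tcp_pos: [0.5951, 0.2849, 0.2656]
tool_rot: [0.659, 0.752, -0.001, -0.0]
force: [0.4, 1.0, -4.1]
finger_gap: 0.167
gripper_force: 88.4
t50.03 tcp [0.5951 0.2849 0.2656] x,y,z axes [[-0.131, 0.991, -0.001], [0.991, 0.131, -0.002], [-0.002, -0.001, -1.0]] F [ 0.4  1.  -4.1] gap 14.2 gf 88.4 q [ 0.28  0.62  1.38 -0.    1.15  0.15]
dp [-0.5672, -0.053, 0.0016] rows>=6.8 rot [-0.0003, 0.0001, 0.0001] rows>=0.0
```

```bash
python3 -m crank '[{"dp":[-0.03,-0.0028,0],"delta_rot":[0,0,0],"fingers":-1},{"dp":[-0.0567,-0.0053,0],"delta_rot":[0,0,0],"fingers":-1},{"dp":[-0.0567,-0.0053,0],"delta_rot":[0,0,0],"fingers":-1},{"dp":[-0.0567,-0.0053,0],"delta_rot":[0,0,0],"fingers":-1},{"dp":[-0.0567,-0.0053,0],"delta_rot":[0,0,0],"fingers":-1},{"dp":[-0.0567,-0.0053,0],"delta_rot":[0,0,0],"fingers":-1},{"dp":[-0.0567,-0.0053,0],"delta_rot":[0,0,0],"fingers":-1},{"dp":[-0.0567,-0.0053,0],"delta_rot":[0,0,0],"fingers":-1},{"dp":[-0.0567,-0.0053,0],"delta_rot":[0,0,0],"fingers":-1},{"dp":[-0.0567,-0.0053,0],"delta_rot":[0,0,0],"fingers":-1},{"dp":[-0.027,-0.0025,0],"delta_rot":[0,0,0],"fingers":-1},{"dp":[0,0,0],"delta_rot":[0,0,0],"fingers":-1}]'
python3 -m crank '[{"dp":[0,0,0],"delta_rot":[0,0,0],"fingers":-1},{"dp":[0,0,0],"delta_rot":[0,0,0],"fingers":-1},{"dp":[0,0,0],"delta_rot":[0,0,0],"fingers":-1}]'
python3 - <<'E'
from h import *
st();plan([.606,.0003,.21],rot(97.5)); 
p,d=look('scene',11); q,e=look('top',11)
a=cv2.resize(p[170:330,230:430,::-1],None,fx=2,fy=2); b=cv2.resize(q[170:330,240:440,::-1],None,fx=2,fy=2); cv2.imwrite('pics/c11.png',np.hstack([a,b]))
# lid plate in scene/top clouds (z near plate top)
zh=manip.sense()['tcp_pos'][2]-.056-.035
for n,im,dd in(('scene',p,d),('top',q,e)):
    C=cloud(n,dd); hs=cv2.cvtColor(im,cv2.COLOR_RGB2HSV); m=(abs(C[:,:,2]-zh)<.012)&(abs(C[:,:,0]-.6)<.2)&(abs(C[:,:,1])<.2)&(hs[:,:,1]<60)&(hs[:,:,2]>100); Q=C[m]
    print(n,zh,m.sum(),np.median(Q[:,2])); r=cv2.minAreaRect(Q[:,:2].astype(np.float32)); print(r); B=BR.inv().apply(Q-BOX); print(np.percentile(B,[1,99],axis=0).round(4))
E
```

```text
t: 51.03
tcp_pos: [0.6066, -0.0035, 0.2658]
tool_rot: [0.661, 0.75, -0.001, 0.0]
force: [0.4, 0.6, -5.4]
finger_gap: 0.171
gripper_force: 88.4
t: 51.28
tcp_pos: [0.6064, 0.0016, 0.2665]
tool_rot: [0.659, 0.752, 0.0, -0.0]
force: [0.2, 0.4, -4.8]
finger_gap: 0.166
gripper_force: 88.4
t51.28 tcp [0.6064 0.0016 0.2665] x,y,z axes [[-0.132, 0.991, 0.001], [0.991, 0.132, 0.0], [0.0, 0.001, -1.0]] F [ 0.2  0.4 -4.8] gap 14.1 gf 88.4 q [-0.18  0.55  1.52  0.    1.08 -0.31]
dp [-0.0026, -0.0012, 0.1131] rows>=1.4 rot [0.0001, -0.0001, 0.0002] rows>=0.0
scene 0.17584491201360694 2849 0.17444624849913715
((0.6034758687019348, 0.004595711827278137), (0.19360101222991943, 0.21089817583560944), 7.419018745422363)
[[-0.0951 -0.0974  0.1694]
 [ 0.0913  0.1051  0.1792]]
top 0.17584491201360694 1476 0.17516577993945415
((0.6068649888038635, 0.0030307546257972717), (0.1886463314294815, 0.20688456296920776), 7.11488676071167)
[[-0.0906 -0.0994  0.1704]
 [ 0.0949  0.105   0.1803]]
```

View pics/c11.png

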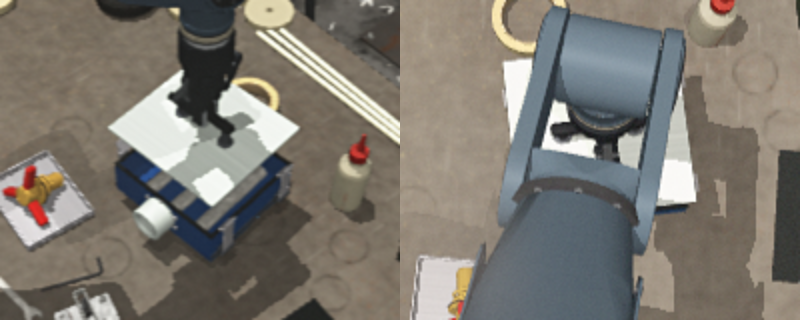

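```bash
python3 -m crank '[{"dp":[-0.004,-0.003,0.02],"delta_rot":[0,0,0],"fingers":-1},{"dp":[0,0,0.03],"delta_rot":[0,0,0],"fingers":-1},{"dp":[0,0,0.03],"delta_rot":[0,0,0],"fingers":-1},{"dp":[0,0,0.01],"delta_rot":[0,0,0],"fingers":-1},{"dp":[0,0,0],"delta_rot":[0,0,0],"fingers":-1},{"dp":[0,0,0],"delta_rot":[0,0,0],"fingers":-1},{"dp":[0,0,0],"delta_rot":[0,0,0],"fingers":-1}]'
cat > lid.py <<'E'
from h import *
def lidpose(zh):
    for n in('scene','top'):
        im,dd=look(n,'L'); C=cloud(n,dd); hs=cv2.cvtColor(im,cv2.COLOR_RGB2HSV); m=(abs(C[:,:,2]-zh)<.015)&(abs(C[:,:,0]-.6)<.2)&(abs(C[:,:,1])<.2)&(hs[:,:,1]<60)&(hs[:,:,2]>90)
        v,u=np.nonzero(m); Q=onplane(n,np.c_[u,v],zh); r=cv2.minAreaRect(Q.astype(np.float32)); B=BR.inv().apply(np.c_[r[0][0],r[0][1],0]-BOX)
        print(n,m.sum(),r,'box-frame',B.round(4)[0,:2])
if __name__=='__main__':
    s=st(); lidpose(s['tcp_pos'][2]-.056-.035)
E
python3 lid.py
python3 - <<'E'
from h import *
for n in('scene','top'):
    p=cv2.imread(f'pics/{n}0.png')[:,:,::-1]; d=np.load(f'{n}0.npy'); C=cloud(n,d); hs=cv2.cvtColor(p,cv2.COLOR_RGB2HSV)
    m=(abs(C[:,:,2]-.092)<.008)&(abs(C[:,:,0]-.605)<.13)&(abs(C[:,:,1])<.13)&(hs[:,:,2]<75); nn,l,s,_=cv2.connectedComponentsWithStats(m.astype(np.uint8)); i=1+np.argmax(s[1:,4]); v,u=np.nonzero(l==i)
    r=cv2.minAreaRect(onplane(n,np.c_[u,v],.092).astype(np.float32)); print(n,'rim',s[i],r)
E
```

```text
t: 51.97
tcp_pos: [0.6063, -0.0017, 0.2227]
tool_rot: [0.659, 0.752, 0.001, 0.001]
force: [0.6, -0.1, -4.2]
finger_gap: 0.167
gripper_force: 88.3
t51.97 tcp [ 0.6063 -0.0017  0.2227] x,y,z axes [[-0.13, 0.991, -0.001], [0.991, 0.13, 0.003], [0.003, -0.0, -1.0]] F [ 0.6 -0.1 -4.2] gap 14.2 gf 88.3 q [-0.19  0.6   1.56  0.    0.98 -0.32]
scene 2768 ((0.6025004982948303, -0.006002321839332581), (0.19081434607505798, 0.22049662470817566), 7.666804790496826) box-frame [-0.0029 -0.0056]
top 1227 ((0.6062629818916321, 0.0007776692509651184), (0.18554361164569855, 0.22471681237220764), 6.099845886230469) box-frame [0.0018 0.0007]
scene rim [287 219  88  71 430] ((0.5994091033935547, 0.001778922975063324), (0.1900835931301117, 0.2030823677778244), 8.513120651245117)
top rim [296 202  88  81 662] ((0.6045884490013123, -0.00010213255882263184), (0.18458391726016998, 0.20025770366191864), 7.506570816040039)
```

```bash
cat > lid.py <<'E'
from h import *
def edges(n,im,dd,zh,dz,lid):
    C=cloud(n,dd); hs=cv2.cvtColor(im,cv2.COLOR_RGB2HSV); m=(abs(C[:,:,2]-zh)<dz)&(abs(C[:,:,0]-.6)<.2)&(abs(C[:,:,1])<.2)
    m&=((hs[:,:,1]<60)&(hs[:,:,2]>90)) if lid else (hs[:,:,2]<75)
    v,u=np.nonzero(m); B=BR.inv().apply(np.c_[onplane(n,np.c_[u,v],zh),0*u]-BOX); B=B[(abs(B[:,0])<.115)&(abs(B[:,1])<.125)]
    def ext(a,b,sel):  # robust extreme edges of a in bins of b
        lo,hi=[],[]
        for c in np.arange(-sel,sel,.006):
            k=abs(b-c)<.003
            if k.sum()>1: lo.append(a[k].min()); hi.append(a[k].max())
        lo,hi=np.sort(lo),np.sort(hi); f=lambda e:(round(float(np.median(e[:len(e)*2//3])),4)) ; g=lambda e:(round(float(np.median(e[len(e)//3:])),4))
        return f(lo),g(hi)
    print(n,'lid' if lid else 'rim','x',ext(B[:,0],B[:,1],.085),'y',ext(B[:,1],B[:,0],.045))
if __name__=='__main__':
    s=st(); zh=s['tcp_pos'][2]-.056-.035
    for n in('scene','top'):
        p=cv2.imread(f'pics/{n}0.png')[:,:,::-1]; edges(n,p,np.load(f'{n}0.npy'),.092,.008,0)
        im,dd=look(n,'L'); edges(n,im,dd,zh,.01,1)
E
python3 lid.py
```

```text
t52.07 tcp [ 0.6063 -0.0018  0.223 ] x,y,z axes [[-0.13, 0.991, -0.001], [0.991, 0.13, 0.004], [0.004, -0.0, -1.0]] F [-0.4  0.1 -4.8] gap 14.2 gf 88.3 q [-0.19  0.6   1.56  0.    0.98 -0.32]
scene rim x (-0.0974, 0.0889) y (-0.1002, 0.1007)
scene lid x (-0.0976, 0.0917) y (-0.1028, 0.1022)
top rim x (-0.0912, 0.092) y (-0.0995, 0.0993)
top lid x (-0.0325, 0.0251) y (-0.103, 0.101)
```

```bash
python3 -m crank '[{"dp":[0.0014,-0.0028,0],"delta_rot":[0,0,0],"fingers":-1},{"dp":[0,0,0.006],"delta_rot":[0,0,0],"fingers":-1},{"dp":[0,0,0.006],"delta_rot":[0,0,0],"fingers":-1},{"dp":[0,0,0.006],"delta_rot":[0,0,0],"fingers":-1},{"dp":[0,0,0.006],"delta_rot":[0,0,0],"fingers":-1},{"dp":[0,0,0],"delta_rot":[0,0,0],"fingers":-1},{"dp":[0,0,0],"delta_rot":[0,0,0],"fingers":-1}]'
python3 lid.py
python3 -m crank '[{"dp":[0,0,0.004],"delta_rot":[0,0,0],"fingers":-1},{"dp":[0,0,0.004],"delta_rot":[0,0,0],"fingers":-1},{"dp":[0,0,0.004],"delta_rot":[0,0,0],"fingers":-1},{"dp":[0,0,0],"delta_rot":[0,0,0],"fingers":-1},{"dp":[0,0,0],"delta_rot":[0,0,0],"fingers":-1}]'
python3 lid.py
```

```text
t: 52.75
tcp_pos: [0.604, -0.0012, 0.2096]
tool_rot: [0.659, 0.752, 0.0, 0.0]
force: [-0.1, 0.6, -4.4]
finger_gap: 0.167
gripper_force: 88.3
t52.75 tcp [ 0.604  -0.0012  0.2096] x,y,z axes [[-0.13, 0.991, 0.0], [0.991, 0.13, 0.001], [0.001, 0.0, -1.0]] F [-0.1  0.6 -4.4] gap 14.2 gf 88.3 q [-0.19  0.62  1.57  0.    0.95 -0.32]
scene rim x (-0.0974, 0.0889) y (-0.1002, 0.1007)
scene lid x (-0.0999, 0.0889) y (-0.1019, 0.1033)
top rim x (-0.0912, 0.092) y (-0.0995, 0.0993)
top lid x (-0.0306, 0.0275) y (-0.1022, 0.1019)
t: 53.27
tcp_pos: [0.6043, -0.0011, 0.2043]
tool_rot: [0.659, 0.752, 0.001, 0.001]
force: [0.1, -0.1, -2.9]
finger_gap: 0.172
gripper_force: 88.9
t53.27 tcp [ 0.6043 -0.0011  0.2043] x,y,z axes [[-0.13, 0.991, -0.0], [0.991, 0.13, 0.002], [0.002, 0.0, -1.0]] F [ 0.1 -0.1 -2.9] gap 14.6 gf 88.9 q [-0.19  0.62  1.57  0.    0.94 -0.32]
scene rim x (-0.0974, 0.0889) y (-0.1002, 0.1007)
scene lid x (-0.0994, 0.0894) y (-0.1019, 0.1031)
top rim x (-0.0912, 0.092) y (-0.0995, 0.0993)
top lid x (-0.0299, 0.0285) y (-0.1022, 0.102)
```

```bash
python3 -m crank '[{"dp":[0,0,0.003],"delta_rot":[0,0,0],"fingers":-1},{"dp":[0,0,0.003],"delta_rot":[0,0,0],"fingers":-1},{"dp":[0,0,0],"delta_rot":[0,0,0],"fingers":-1}]'
python3 -m crank '[{"dp":[0,0,0.003],"delta_rot":[0,0,0],"fingers":-1},{"dp":[0,0,0.003],"delta_rot":[0,0,0],"fingers":-1},{"dp":[0,0,0],"delta_rot":[0,0,0],"fingers":-1}]'
```

```text
t: 53.62
tcp_pos: [0.6046, -0.0012, 0.2037]
tool_rot: [0.659, 0.752, 0.001, 0.001]
force: [-3.3, 1.6, 12.0]
finger_gap: 0.171
gripper_force: 90.6
t: 53.87
tcp_pos: [0.6053, -0.0015, 0.2027]
tool_rot: [0.659, 0.752, 0.001, 0.003]
force: [-5.2, 0.6, 20.0]
finger_gap: 0.167
gripper_force: 91.9
```

```bash
python3 -m crank '[{"dp":[0,0,-0.006],"delta_rot":[0,0,0],"fingers":-1},{"dp":[0,0,0],"delta_rot":[0,0,0],"fingers":-0.5},{"dp":[0,0,0],"delta_rot":[0,0,0],"fingers":0},{"dp":[0,0,0],"delta_rot":[0,0,0],"fingers":0},{"dp":[0,0,0],"delta_rot":[0,0,0],"fingers":0},{"dp":[0,0,-0.05],"delta_rot":[0,0,0],"fingers":0},{"dp":[0,0,-0.08],"delta_rot":[0,0,0],"fingers":0},{"dp":[0,0,-0.06],"delta_rot":[0,0,0],"fingers":-1},{"dp":[0,0,0],"delta_rot":[0,0,0],"fingers":-1},{"dp":[0,0,0],"delta_rot":[0,0,0],"fingers":-1}]'
cat > lz.py <<'E'
from h import *
def heights():
    for n in('scene','top'):
        im,dd=look(n,'Z'); C=cloud(n,dd); B=BR.inv().apply(C.reshape(-1,3)-BOX).reshape(480,640,3); hs=cv2.cvtColor(im,cv2.COLOR_RGB2HSV); o=[]
        for x,y in((-.087,.095),(.087,.095),(-.087,-.095),(.087,-.095)):
            m=(abs(B[:,:,0]-x*.78)<.012)&(abs(B[:,:,1]-y*.8)<.012)&(abs(B[:,:,2]-.105)<.025)&(hs[:,:,1]<60); o.append((round(float(np.median(B[:,:,2][m])),4) if m.sum()>5 else None,int(m.sum())))
        print(n,'corner heights 0..3',o)
if __name__=='__main__':
    st(); heights()
E
python3 lz.py
python3 - <<'E'
from h import *
for x,y in((-.065,.073),(.065,-.073)): plan2(bw(x,y,.25),rot(97.5))
E
```

```text
t: 54.7
tcp_pos: [0.6051, -0.0015, 0.2978]
tool_rot: [0.659, 0.752, 0.002, 0.003]
force: [-0.3, -0.6, -0.4]
finger_gap: 0.083
gripper_force: 0.0
t54.70 tcp [ 0.6051 -0.0015  0.2978] x,y,z axes [[-0.13, 0.991, -0.002], [0.991, 0.13, 0.006], [0.006, -0.001, -1.0]] F [-0.3 -0.6 -0.4] gap 7.1 gf 0.0 q [-0.19  0.51  1.49  0.    1.14 -0.32]
scene corner heights 0..3 [(0.1124, 48), (0.1117, 11), (0.1123, 55), (0.1126, 49)]
top corner heights 0..3 [(None, 0), (0.1131, 11), (0.1126, 65), (None, 0)]
rot first [-0.0001, -0.0001, -0.0001] rows>=0.0 then dp [0.1478, -0.1273, 0.0898] rows>=2.6
rot first [-0.0001, -0.0001, -0.0001] rows>=0.0 then dp [-0.1442, 0.1327, 0.0898] rows>=2.6
```

```bash
python3 -m crank '[{"dp":[0.0493,-0.0424,0],"delta_rot":[0,0,0],"fingers":-1},{"dp":[0.0493,-0.0424,0],"delta_rot":[0,0,0],"fingers":-1},{"dp":[0.0493,-0.0424,0],"delta_rot":[0,0,0],"fingers":-1},{"dp":[0,0,0.07],"delta_rot":[0,0,0],"fingers":-1},{"dp":[0,0,0.07],"delta_rot":[0,0,0],"fingers":-1},{"dp":[0,0,0.04],"delta_rot":[0,0,0],"fingers":-1},{"dp":[0,0,0.02],"delta_rot":[0,0,0],"fingers":-1},{"dp":[0,0,0],"delta_rot":[0,0,0],"fingers":-1},{"dp":[0,0,0],"delta_rot":[0,0,0],"fingers":-1}]'
python3 - <<'E'
from h import *
s=st(); print(BR.inv().apply(s['tcp_pos']-BOX))
E
python3 -m crank '[{"dp":[0,0,0.006],"delta_rot":[0,0,0],"fingers":-1},{"dp":[0,0,0.006],"delta_rot":[0,0,0],"fingers":-1},{"dp":[0,0,0.006],"delta_rot":[0,0,0],"fingers":-1},{"dp":[0,0,0],"delta_rot":[0,0,0],"fingers":-1}]'
python3 -m crank '[{"dp":[0,0,0.005],"delta_rot":[0,0,0],"fingers":-1},{"dp":[0,0,0.005],"delta_rot":[0,0,0],"fingers":-1},{"dp":[0,0,0],"delta_rot":[0,0,0],"fingers":-1}]'
```

```text
t: 55.55
tcp_pos: [0.5314, 0.0637, 0.195]
tool_rot: [0.66, 0.752, -0.0, -0.0]
force: [0.9, -0.5, -0.5]
finger_gap: -0.004
gripper_force: 0.0
t55.55 tcp [0.5314 0.0637 0.195 ] x,y,z axes [[-0.13, 0.992, 0.0], [0.992, 0.13, -0.001], [-0.001, 0.0, -1.0]] F [ 0.9 -0.5 -0.5] gap -0.3 gf 0.0 q [-0.09  0.57  1.76  0.    0.82 -0.22]
[-0.06427346  0.07284726  0.1950243 ]
t: 55.88
tcp_pos: [0.5317, 0.0638, 0.1871]
tool_rot: [0.659, 0.752, 0.001, 0.001]
force: [-0.9, -0.4, 0.1]
finger_gap: -0.002
gripper_force: 0.0
t: 56.13
tcp_pos: [0.5325, 0.0634, 0.1829]
tool_rot: [0.659, 0.752, 0.001, 0.002]
force: [1.0, -1.8, 3.6]
finger_gap: -0.001
gripper_force: 1.8
```

```bash
python3 -m crank '[{"dp":[0,0,0.005],"delta_rot":[0,0,0],"fingers":-1},{"dp":[0,0,0.005],"delta_rot":[0,0,0],"fingers":-1},{"dp":[0,0,0],"delta_rot":[0,0,0],"fingers":-1}]'
python3 -m crank '[{"dp":[0,0,0.005],"delta_rot":[0,0,0],"fingers":-1},{"dp":[0,0,0.005],"delta_rot":[0,0,0],"fingers":-1},{"dp":[0,0,0],"delta_rot":[0,0,0],"fingers":-1}]'
python3 -m crank '[{"dp":[0,0,0.005],"delta_rot":[0,0,0],"fingers":-1},{"dp":[0,0,0],"delta_rot":[0,0,0],"fingers":-1}]'
python3 lz.py
```

```text
t: 56.38
tcp_pos: [0.5326, 0.0634, 0.1784]
tool_rot: [0.659, 0.752, 0.001, 0.002]
force: [0.8, -2.2, 6.2]
finger_gap: -0.006
gripper_force: 3.4
t: 56.63
tcp_pos: [0.5325, 0.0637, 0.1741]
tool_rot: [0.659, 0.752, 0.001, 0.002]
force: [-2.1, -0.2, 11.2]
finger_gap: -0.003
gripper_force: 5.7
t: 56.8
tcp_pos: [0.5329, 0.0641, 0.1734]
tool_rot: [0.659, 0.752, 0.002, 0.002]
force: [-5.0, 1.3, 26.5]
finger_gap: 0.001
gripper_force: 13.2
t56.80 tcp [0.5329 0.0641 0.1734] x,y,z axes [[-0.13, 0.991, -0.001], [0.991, 0.13, 0.006], [0.007, -0.0, -1.0]] F [-5.   1.3 26.5] gap 0.1 gf 13.2 q [-0.09  0.6   1.77  0.    0.76 -0.22]
scene corner heights 0..3 [(0.1082, 39), (0.101, 39), (0.1131, 55), (0.1145, 52)]
top corner heights 0..3 [(None, 0), (0.1005, 89), (0.1138, 98), (0.1146, 94)]
```

```bash
python3 -m crank '[{"dp":[0,0,0.002],"delta_rot":[0,0,0],"fingers":-1},{"dp":[0,0,0],"delta_rot":[0,0,0],"fingers":-1},{"dp":[0,0,0],"delta_rot":[0,0,0],"fingers":-1}]'
python3 -m crank '[{"dp":[0,0,-0.02],"delta_rot":[0,0,0],"fingers":-1},{"dp":[0,0,-0.06],"delta_rot":[0,0,0],"fingers":-1},{"dp":[0,0,-0.06],"delta_rot":[0,0,0],"fingers":-1},{"dp":[0,0,0],"delta_rot":[0,0,0],"fingers":-1},{"dp":[0,0,0],"delta_rot":[0,0,0],"fingers":-1}]'
python3 lz.py
python3 -c "
from h import *
plan2(bw(.065,-.073,.235),rot(97.5));plan2(bw(.065,.073,.235),rot(97.5))"
```

```text
t: 57.15
tcp_pos: [0.5328, 0.0641, 0.1733]
tool_rot: [0.659, 0.752, 0.002, 0.003]
force: [-5.7, 1.2, 32.5]
finger_gap: -0.002
gripper_force: 16.3
t: 57.57
tcp_pos: [0.5324, 0.0638, 0.2401]
tool_rot: [0.659, 0.752, 0.002, 0.002]
force: [0.1, 0.3, -1.2]
finger_gap: 0.003
gripper_force: 0.0
t57.57 tcp [0.5324 0.0638 0.2401] x,y,z axes [[-0.13, 0.991, -0.001], [0.991, 0.13, 0.006], [0.006, -0.0, -1.0]] F [ 0.1  0.3 -1.2] gap 0.2 gf 0.0 q [-0.09  0.5   1.72  0.    0.92 -0.22]
scene corner heights 0..3 [(0.1001, 44), (0.0997, 40), (0.114, 57), (0.1143, 49)]
top corner heights 0..3 [(None, 0), (0.1004, 90), (0.1146, 98), (0.1143, 92)]
rot first [0.0, -0.0, -0.0001] rows>=0.0 then dp [-0.2922, 0.2595, 0.0056] rows>=4.7
rot first [0.0, -0.0, -0.0001] rows>=0.0 then dp [-0.0002, 0.2595, 0.0056] rows>=3.1
```

```bash
python3 -m crank '[{"dp":[0,0.065,0],"delta_rot":[0,0,0],"fingers":-1},{"dp":[0,0.065,0],"delta_rot":[0,0,0],"fingers":-1},{"dp":[0,0.065,0],"delta_rot":[0,0,0],"fingers":-1},{"dp":[0,0.0645,0],"delta_rot":[0,0,0],"fingers":-1},{"dp":[0,0,0.06],"delta_rot":[0,0,0],"fingers":-1},{"dp":[0,0,0.04],"delta_rot":[0,0,0],"fingers":-1},{"dp":[0,0,0.015],"delta_rot":[0,0,0],"fingers":-1},{"dp":[0,0,0],"delta_rot":[0,0,0],"fingers":-1},{"dp":[0,0,0],"delta_rot":[0,0,0],"fingers":-1}]'
python3 -m crank '[{"dp":[0,0,0.006],"delta_rot":[0,0,0],"fingers":-1},{"dp":[0,0,0.006],"delta_rot":[0,0,0],"fingers":-1},{"dp":[0,0,0],"delta_rot":[0,0,0],"fingers":-1}]'
python3 -m crank '[{"dp":[0,0,0.006],"delta_rot":[0,0,0],"fingers":-1},{"dp":[0,0,0],"delta_rot":[0,0,0],"fingers":-1}]'
```

```text
t: 58.42
tcp_pos: [0.6595, 0.0807, 0.1799]
tool_rot: [0.659, 0.752, -0.0, -0.0]
force: [-0.2, -0.1, 1.1]
finger_gap: -0.002
gripper_force: 0.0
t: 58.67
tcp_pos: [0.6603, 0.0807, 0.1758]
tool_rot: [0.659, 0.752, 0.001, 0.001]
force: [0.1, -0.2, -0.2]
finger_gap: -0.001
gripper_force: 0.0
t: 58.83
tcp_pos: [0.6608, 0.0807, 0.1741]
tool_rot: [0.659, 0.752, 0.001, 0.002]
force: [-1.2, 0.6, 4.1]
finger_gap: -0.002
gripper_force: 2.4
```

```bash
python3 -m crank '[{"dp":[0,0,0.006],"delta_rot":[0,0,0],"fingers":-1},{"dp":[0,0,0.004],"delta_rot":[0,0,0],"fingers":-1},{"dp":[0,0,0],"delta_rot":[0,0,0],"fingers":-1},{"dp":[0,0,0],"delta_rot":[0,0,0],"fingers":-1}]'
python3 -m crank '[{"dp":[0,0,0.002],"delta_rot":[0,0,0],"fingers":-1},{"dp":[0,0,0],"delta_rot":[0,0,0],"fingers":-1}]'
python3 -m crank '[{"dp":[0,0,-0.02],"delta_rot":[0,0,0],"fingers":-1},{"dp":[0,0,-0.06],"delta_rot":[0,0,0],"fingers":-1},{"dp":[0,0,-0.06],"delta_rot":[0,0,0],"fingers":-1},{"dp":[0,0,0],"delta_rot":[0,0,0],"fingers":-1},{"dp":[0,0,0],"delta_rot":[0,0,0],"fingers":-1}]'
python3 lz.py
python3 -c "
from h import *
plan2(bw(.065,-.073,.235),rot(97.5))"
```

```text
t: 59.17
tcp_pos: [0.6609, 0.0808, 0.1736]
tool_rot: [0.659, 0.752, 0.001, 0.002]
force: [-8.1, -0.0, 25.2]
finger_gap: -0.001
gripper_force: 12.8
t: 59.33
tcp_pos: [0.6609, 0.0807, 0.1735]
tool_rot: [0.659, 0.752, 0.001, 0.002]
force: [-8.8, 0.8, 29.5]
finger_gap: -0.002
gripper_force: 14.9
t: 59.75
tcp_pos: [0.6614, 0.0807, 0.2391]
tool_rot: [0.659, 0.752, 0.002, 0.003]
force: [-0.1, -0.6, -0.7]
finger_gap: -0.001
gripper_force: 0.0
t59.75 tcp [0.6614 0.0807 0.2391] x,y,z axes [[-0.13, 0.991, -0.001], [0.991, 0.13, 0.008], [0.008, -0.0, -1.0]] F [-0.1 -0.6 -0.7] gap -0.1 gf 0.0 q [-0.05  0.65  1.39 -0.    1.1  -0.18]
scene corner heights 0..3 [(0.0998, 50), (0.0989, 43), (0.1127, 55), (0.1141, 45)]
top corner heights 0..3 [(None, 0), (None, 0), (0.1139, 100), (0.1139, 90)]
rot first [0.0001, 0.0, -0.0] rows>=0.0 then dp [-0.292, -0.0002, 0.0016] rows>=3.5
```

```bash
python3 -m crank '[{"dp":[-0.073,0,0],"delta_rot":[0,0,0],"fingers":-1},{"dp":[-0.073,0,0],"delta_rot":[0,0,0],"fingers":-1},{"dp":[-0.073,0,0],"delta_rot":[0,0,0],"fingers":-1},{"dp":[-0.073,0,0],"delta_rot":[0,0,0],"fingers":-1},{"dp":[0,0,0],"delta_rot":[0,0,0],"fingers":-1},{"dp":[0,0,0.06],"delta_rot":[0,0,0],"fingers":-1},{"dp":[0,0,0.035],"delta_rot":[0,0,0],"fingers":-1},{"dp":[0,0,0],"delta_rot":[0,0,0],"fingers":-1},{"dp":[0,0,0],"delta_rot":[0,0,0],"fingers":-1}]'
python3 -m crank '[{"dp":[0,0,0.006],"delta_rot":[0,0,0],"fingers":-1},{"dp":[0,0,0.006],"delta_rot":[0,0,0],"fingers":-1},{"dp":[0,0,0.006],"delta_rot":[0,0,0],"fingers":-1},{"dp":[0,0,0],"delta_rot":[0,0,0],"fingers":-1}]'
python3 -m crank '[{"dp":[0,0,0.006],"delta_rot":[0,0,0],"fingers":-1},{"dp":[0,0,0.006],"delta_rot":[0,0,0],"fingers":-1},{"dp":[0,0,0],"delta_rot":[0,0,0],"fingers":-1}]'
python3 -m crank '[{"dp":[0,0,0.006],"delta_rot":[0,0,0],"fingers":-1},{"dp":[0,0,0],"delta_rot":[0,0,0],"fingers":-1}]'
```

```text
t: 60.6
tcp_pos: [0.6779, -0.0637, 0.1862]
tool_rot: [0.66, 0.752, -0.001, -0.002]
force: [-0.2, 1.0, -0.2]
finger_gap: -0.001
gripper_force: 0.0
t: 60.93
tcp_pos: [0.6799, -0.0639, 0.1812]
tool_rot: [0.659, 0.752, 0.001, 0.002]
force: [-0.6, 0.2, 3.7]
finger_gap: 0.0
gripper_force: 1.4
t: 61.18
tcp_pos: [0.6799, -0.0641, 0.1769]
tool_rot: [0.659, 0.752, 0.001, 0.002]
force: [-1.2, -0.6, 3.6]
finger_gap: 0.003
gripper_force: 2.2
t: 61.35
tcp_pos: [0.6795, -0.064, 0.1716]
tool_rot: [0.659, 0.752, 0.001, 0.001]
force: [0.1, -0.0, -1.0]
finger_gap: -0.002
gripper_force: 0.0
```

```bash
python3 -m crank '[{"dp":[0,0,0.004],"delta_rot":[0,0,0],"fingers":-1},{"dp":[0,0,0.004],"delta_rot":[0,0,0],"fingers":-1},{"dp":[0,0,0],"delta_rot":[0,0,0],"fingers":-1}]'
python3 lz.py
python3 -m crank '[{"dp":[0,0,0.004],"delta_rot":[0,0,0],"fingers":-1},{"dp":[0,0,0],"delta_rot":[0,0,0],"fingers":-1}]'
```

```text
t: 61.6
tcp_pos: [0.6796, -0.0639, 0.1707]
tool_rot: [0.659, 0.752, 0.001, 0.001]
force: [-5.5, 1.2, 17.7]
finger_gap: 0.002
gripper_force: 8.9
t61.60 tcp [ 0.6796 -0.0639  0.1707] x,y,z axes [[-0.131, 0.991, -0.001], [0.991, 0.131, 0.003], [0.003, -0.001, -1.0]] F [-5.5  1.2 17.7] gap 0.2 gf 8.9 q [-0.26  0.76  1.38  0.    1.   -0.39]
scene corner heights 0..3 [(0.0969, 49), (0.0972, 46), (0.097, 59), (0.1046, 38)]
top corner heights 0..3 [(None, 0), (0.0973, 88), (None, 0), (None, 0)]
t: 61.87
tcp_pos: [0.6796, -0.0639, 0.1706]
tool_rot: [0.659, 0.752, 0.001, 0.002]
force: [-8.3, 1.9, 26.8]
finger_gap: -0.002
gripper_force: 13.0
```

```bash
python3 -m crank '[{"dp":[0,0,-0.02],"delta_rot":[0,0,0],"fingers":-1},{"dp":[0,0,-0.06],"delta_rot":[0,0,0],"fingers":-1},{"dp":[0,0,-0.06],"delta_rot":[0,0,0],"fingers":-1},{"dp":[0,-0.065,0],"delta_rot":[0,0,0],"fingers":-1},{"dp":[0,-0.065,0],"delta_rot":[0,0,0],"fingers":-1},{"dp":[0,-0.065,0],"delta_rot":[0,0,0],"fingers":-1},{"dp":[0,-0.065,0],"delta_rot":[0,0,0],"fingers":-1},{"dp":[0,0,0],"delta_rot":[0,0,0],"fingers":-1},{"dp":[0,0,0.06],"delta_rot":[0,0,0],"fingers":-1},{"dp":[0,0,0.05],"delta_rot":[0,0,0],"fingers":-1},{"dp":[0,0,0],"delta_rot":[0,0,0],"fingers":-1},{"dp":[0,0,0],"delta_rot":[0,0,0],"fingers":-1}]'
python3 -c "
from h import *
s=st(); print(BR.inv().apply(s['tcp_pos']-BOX))"
python3 -m crank '[{"dp":[0,0,0.006],"delta_rot":[0,0,0],"fingers":-1},{"dp":[0,0,0.006],"delta_rot":[0,0,0],"fingers":-1},{"dp":[0,0,0],"delta_rot":[0,0,0],"fingers":-1}]'
python3 -m crank '[{"dp":[0,0,0.004],"delta_rot":[0,0,0],"fingers":-1},{"dp":[0,0,0],"delta_rot":[0,0,0],"fingers":-1}]'
```

```text
t: 62.87
tcp_pos: [0.5501, -0.0807, 0.1785]
tool_rot: [0.659, 0.752, 0.0, -0.001]
force: [0.3, -0.8, 1.2]
finger_gap: -0.003
gripper_force: 0.0
t62.87 tcp [ 0.5501 -0.0807  0.1785] x,y,z axes [[-0.13, 0.991, 0.001], [0.991, 0.13, -0.001], [-0.001, 0.001, -1.0]] F [ 0.3 -0.8  1.2] gap -0.3 gf 0.0 q [-0.35  0.61  1.71  0.    0.81 -0.48]
[-0.06457084 -0.07283305  0.17851415]
t: 63.12
tcp_pos: [0.551, -0.081, 0.174]
tool_rot: [0.659, 0.752, 0.001, 0.001]
force: [0.5, 0.4, -0.7]
finger_gap: -0.0
gripper_force: 0.0
t: 63.28
tcp_pos: [0.5506, -0.081, 0.1718]
tool_rot: [0.659, 0.752, 0.001, 0.001]
force: [-0.1, 0.6, 0.3]
finger_gap: -0.002
gripper_force: 0.0
```

```bash
python3 -m crank '[{"dp":[0,0,0.005],"delta_rot":[0,0,0],"fingers":-1},{"dp":[0,0,0.005],"delta_rot":[0,0,0],"fingers":-1},{"dp":[0,0,0],"delta_rot":[0,0,0],"fingers":-1}]'
python3 -m crank '[{"dp":[0,0,0.002],"delta_rot":[0,0,0],"fingers":-1},{"dp":[0,0,0],"delta_rot":[0,0,0],"fingers":-1}]'
python3 -m crank '[{"dp":[0,0,-0.03],"delta_rot":[0,0,0],"fingers":-1},{"dp":[0,0,-0.08],"delta_rot":[0,0,0],"fingers":-1},{"dp":[0,0,-0.08],"delta_rot":[0,0,0],"fingers":-1},{"dp":[-0.08,0,0],"delta_rot":[0,0,0],"fingers":-1},{"dp":[-0.08,0,0],"delta_rot":[0,0,0],"fingers":-1},{"dp":[-0.08,0,0],"delta_rot":[0,0,0],"fingers":-1},{"dp":[-0.08,0,0],"delta_rot":[0,0,0],"fingers":-1},{"dp":[-0.08,0,0],"delta_rot":[0,0,0],"fingers":-1},{"dp":[-0.08,0,0],"delta_rot":[0,0,0],"fingers":-1},{"dp":[0,0,0],"delta_rot":[0,0,0],"fingers":-1},{"dp":[0,0,0],"delta_rot":[0,0,0],"fingers":-1},{"dp":[0,0,0],"delta_rot":[0,0,0],"fingers":-1}]'
python3 lz.py
python3 - <<'E'
from h import *
p=cv2.imread('pics/topZ.png'); q=cv2.imread('pics/sceneZ.png'); cv2.imwrite('pics/c12.png',np.hstack([cv2.resize(q[170:330,200:400],None,fx=2,fy=2),cv2.resize(p[190:350,220:420],None,fx=2,fy=2)]))
from lid import edges
_,d=manip.snapshot('top'); edges('top',p[:,:,::-1],d,.098,.01,1)
E
```

```text
t: 63.53
tcp_pos: [0.5508, -0.081, 0.1706]
tool_rot: [0.659, 0.752, 0.001, 0.002]
force: [-5.4, 1.7, 25.1]
finger_gap: -0.001
gripper_force: 13.0
t: 63.7
tcp_pos: [0.5508, -0.081, 0.1705]
tool_rot: [0.659, 0.752, 0.001, 0.002]
force: [-6.5, 1.8, 32.9]
finger_gap: -0.001
gripper_force: 16.0
t: 64.7
tcp_pos: [0.5809, -0.3186, 0.26]
tool_rot: [0.66, 0.751, 0.001, -0.0]
force: [-0.1, 0.8, 0.1]
finger_gap: 0.001
gripper_force: 0.0
t64.70 tcp [ 0.5809 -0.3186  0.26  ] x,y,z axes [[-0.129, 0.992, 0.001], [0.992, 0.129, 0.001], [0.0, 0.001, -1.0]] F [-0.1  0.8  0.1] gap 0.1 gf 0.0 q [-0.67  0.63  1.37  0.    1.14 -0.8 ]
scene corner heights 0..3 [(0.0975, 50), (0.0975, 43), (0.0973, 55), (None, 5)]
top corner heights 0..3 [(0.0976, 94), (0.097, 89), (0.0975, 94), (0.0978, 90)]
top lid x (-0.0938, 0.0954) y (-0.1006, 0.1042)
```

View pics/c12.png

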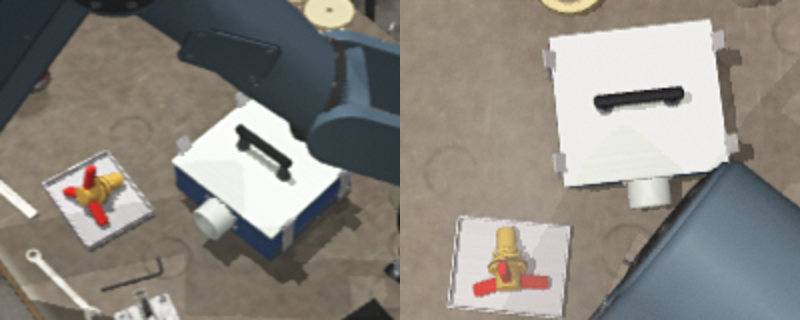

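The lid sits flat: all four corners read about 97.5 mm and it is centred within 2 mm. The plug lies in the tray, and the robot is clear of everything.

```bash
python3 -c "
from station import manip
print(manip.sign_off())"
```

```text
the job is handed in; nothing more can be done
None
```

The job is handed in at about 65 s; sign-off gave no verdict. By the cameras, the plug lies in the tray, all three tubes are flat in the box, and the lid is down at all four corners (about 97.5 mm each, home height 98 mm).

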